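# Charge the mortar with the scoop and hang the scoop up

### The arm

A 6-joint arm with a two-finger parallel gripper is mounted at the origin on the work surface. World frame = base frame: x ahead of the robot, y to its left, z up, the work surface at z = 0. Lengths are in m, angles in rad, forces in N, time in s.
With the tool pointing down it reaches from about 0.35 to 0.85 m from the base axis. Payload 8.1 kg.
Tool frame: the origin (TCP) lies on the front face of the gripper's body, between the roots of the fingers; the fingertips stand 84 mm ahead of it and the grasp point (between the pads) lies 65 mm ahead of it; x points along the fingers, y is the direction in which the jaws open and shut, and the axes are right-handed (so a half turn about x gives the same grasp; the last joint's range is limited). The gripper opens to 93 mm and grips with 3 to 60 N. Pads are 15 mm wide; open, the fingers measure 128 mm over their backs; the gripper's body (75 mm by 188 mm) begins 65 mm behind the grasp point.
Start: joints at [-1.221, 0.13, 1.488, -0, 1.523, -0.085], TCP at [0.253, -0.544, 0.303] pointing down, gripper open.
Joint ranges: [-2.96, 2.96], [-0.89, 2.26], [0.02, 2.5], [-1.34, 4.48], [0, 2.73], [-2.66, 2.66]. Speed limits (rad/s): [2.39, 2.39, 2.79, 3.14, 3.14, 3.14].

### API

Orientations are given as a rotation vector (axis times angle).
In Python, from plant import telemetry, read_camera, camera_params, robot gives the robot as it stands.
- The arm moves only by the tool step_arm, never from a script. Its argument "commands" is a list of rows, each an object with "xyz": the shift along the tool's x, y, z in mm, a list of three; "turn": the turn, a rotation vector about the tool's x, y, z in rad, a list of three; "grip": the finger opening in mm, from 0 to 93. In form: [{"xyz": [dx, dy, dz], "turn": [ax, ay, az], "grip": grip}, ...]. A call has 1 to 12 rows; each row is the pose to reach, as a shift and turn from the pose commanded when the call began, along the tool's axes at that moment; what a row does not reach only later rows make up. A row lasts 1/8 s, in which the tool goes at most 62.5 mm and 10.7 degrees, less where a joint would pass 70% of its speed; a pose out of reach is approached as far as the arm can. A call with a gripper value outside its range is refused whole. The fingers move at their own pace and stop on an object; "force" is the grip in N (left out, the last holds). Time passes only in rows, so rows that repeat a pose let the fingers close. It gives the time, the measured TCP pose, the force and the opening at its end, in the units of the state.
- telemetry.read_state(): the state, without advancing time (a new reading comes with each control period).
- read_camera(name): name is "scene" or "side" or "wrist"; returns the picture (400x640x3 uint8, red, green, blue); there is no depth.
- camera_params(name): a dict with "mtx" (3x3 intrinsics, pixels), "rvec" (rotation vector, rad) and "tvec" (3), from world to camera coordinates, as OpenCV has them. Camera axes: x right, y down, z forward; pixel columns grow to the right and rows downward; lengths in m; the calibration is good to about 2 mm. A picture is of the moment at which its call begins: read the wrist's pose just before it. camera_params takes no time and is no camera call; for the wrist camera it gives the pose at the moment of the call.
- robot.close_job(): hands the job in, once; it reports no verdict.
The state is a dict: "t": time; "q": joint angles; "dq": joint speeds; "joint_torque": joint torques, N m; "tool_pos": TCP position; "orientation": TCP orientation; "force": force on the tool from outside, world axes, zero at the start; "wrist_torque": the same for the moment, N m; "opening": finger opening in m.
Only numpy, scipy, OpenCV 4.12 (cv2) and the standard library are available. Lean on these libraries where they do the work, as an engineer would, in place of code of your own. Each camera call takes 0.05 s, during which the arm holds its last target. There are 200 camera calls.

### The job

Scoop all the tablets out of the steel tray and tip them into the mortar, taking none of them out of the tray with the fingers. Then swing the folding hook on the cabinet's side fully out and hang the scoop on it by its ring, so that it hangs free. Leave the mortar and the steel cup standing.

Things in the scene. Friction and masses are not known exactly. Their poses are not given: they have to be found in the camera images.
- tray: fixed stainless trough with open top, outside 270 (its x) x 92 (y) x 30 mm high, walls and floor 5 mm thick (inside 260 x 82 mm, floor 5 mm above the table). Origin: centre of the underside; z up. The tablets start towards its +x end (centres at local x -20 to 110 mm); the -x end is empty, with room to set the scoop down
- tablet1: glazed chunky tablet, yellow or coral, bevelled disc 31 mm across and 18 mm thick (the flat faces are 14 mm across; the bevels, 4.5 mm high, let a scoop edge slide under), 18 g, slippery (friction about 0.25). Origin: centre of its lower flat face as it stands at the start. Between 5 and 8 of the eight are there
- tablet2: glazed chunky tablet, yellow or coral, bevelled disc 31 mm across and 18 mm thick (the flat faces are 14 mm across; the bevels, 4.5 mm high, let a scoop edge slide under), 18 g, slippery (friction about 0.25). Origin: centre of its lower flat face as it stands at the start. Between 5 and 8 of the eight are there
- tablet3: glazed chunky tablet, yellow or coral, bevelled disc 31 mm across and 18 mm thick (the flat faces are 14 mm across; the bevels, 4.5 mm high, let a scoop edge slide under), 18 g, slippery (friction about 0.25). Origin: centre of its lower flat face as it stands at the start. Between 5 and 8 of the eight are there
- tablet4: glazed chunky tablet, yellow or coral, bevelled disc 31 mm across and 18 mm thick (the flat faces are 14 mm across; the bevels, 4.5 mm high, let a scoop edge slide under), 18 g, slippery (friction about 0.25). Origin: centre of its lower flat face as it stands at the start. Between 5 and 8 of the eight are there
- tablet5: glazed chunky tablet, yellow or coral, bevelled disc 31 mm across and 18 mm thick (the flat faces are 14 mm across; the bevels, 4.5 mm high, let a scoop edge slide under), 18 g, slippery (friction about 0.25). Origin: centre of its lower flat face as it stands at the start. Between 5 and 8 of the eight are there
- tablet6: glazed chunky tablet, yellow or coral, bevelled disc 31 mm across and 18 mm thick (the flat faces are 14 mm across; the bevels, 4.5 mm high, let a scoop edge slide under), 18 g, slippery (friction about 0.25). Origin: centre of its lower flat face as it stands at the start. Between 5 and 8 of the eight are there
- tablet7: glazed chunky tablet, yellow or coral, bevelled disc 31 mm across and 18 mm thick (the flat faces are 14 mm across; the bevels, 4.5 mm high, let a scoop edge slide under), 18 g, slippery (friction about 0.25). Origin: centre of its lower flat face as it stands at the start. Between 5 and 8 of the eight are there
- tablet8: glazed chunky tablet, yellow or coral, bevelled disc 31 mm across and 18 mm thick (the flat faces are 14 mm across; the bevels, 4.5 mm high, let a scoop edge slide under), 18 g, slippery (friction about 0.25). Origin: centre of its lower flat face as it stands at the start. Between 5 and 8 of the eight are there
- scoop: loose scoop, 160 g, standing. Origin: centre of the bowl's underside; x to the open nose, z up. Steel bowl: floor 66 (x) x 74 (y) x 2.2 mm, side and back walls 36 mm high (sides end 14 mm short of the nose), inside 69 mm wide, nose at x = +33 mm. Behind it an upright blue handle, 24 (x) x 16 (y) mm, centred at x = -45, z = 34 to 116 mm; pinch it across y. Ring: scoop_eye
- scoop_grip (a point): point in the scoop's handle, 85 mm above its underside: (-45, 0, 85) mm in the scoop's frame
- scoop_nose (a point): middle of the scoop's front lower edge: (33, 0, 0) mm in the scoop's frame
- scoop_eye (a point): centre of the scoop's hanging ring: (-10, 0, 108) mm in the scoop's frame. The ring lies level when the scoop is level (hole axis = scoop z), hole 28 mm, wire 6 mm thick; the scoop's centre of mass is almost below it, so the scoop hangs nearly level
- mortar: heavy white ceramic mortar (1.3 kg, loose), 132 mm across the rim and 90 mm high, wall 7 mm. Origin: centre of the underside, z up
- mortar_in (a point): centre of the mortar's inner floor, 10 mm above the underside; inside it is about 84 mm wide at the floor and 118 mm at the rim
- mortar_rim (a point): centre of the mortar's mouth, 90 mm above its underside
- cabinet: small fixed cabinet with a swing door (not used), 220 (x) x 160 (y) x 200 mm high. Origin: centre of the underside. The hook is on its +y side face
- hook (a joint): angle of the fold-away brass hook about its upright hinge: 0 = folded flat along the cabinet's side (arm pointing to the cabinet's -x), grows clockwise seen from above to 1.57 = unfolded, arm straight out from the side (cabinet's +y), where it meets its stop (1.58). A stiff hinge (about 0.05 N m): it stays where it is left; starts at 0 to 0.3
- hook_hinge (a point): point of the hook's hinge axis at the height of the arm's axis, 180 mm above the table, 34 mm out from the cabinet's side. Arm: round bar 8 mm thick, 90 mm long
- hook_tip (a point): top of the hook's upturned end: a round upright pin 10 mm thick at the arm's end, 90 mm from the hinge axis, its top 35 mm above the arm's axis (215 mm above the table, 15 mm above the cabinet's top). It can be pinched from above, and the scoop's ring drops over it
- steel_cup: empty steel cup, 72 mm wide at the rim, 85 mm high, standing loose at the far side; leave it standing. Origin: centre of the underside, z up

How it is judged:
On the way:
1. at least one tablet is carried in the scoop, lifted clear of the tray (((x of tablet1 in the frame of scoop between -0.034 and 0.038 m and y of tablet1 in the frame of scoop between -0.036 and 0.036 m and z of tablet1 in the frame of scoop between -0.005 and 0.05 m and height (world z) of tablet1 above 0.06 m) or (x of tablet2 in the frame of scoop between -0.034 and 0.038 m and y of tablet2 in the frame of scoop between -0.036 and 0.036 m and z of tablet2 in the frame of scoop between -0.005 and 0.05 m and height (world z) of tablet2 above 0.06 m) or (x of tablet3 in the frame of scoop between -0.034 and 0.038 m and y of tablet3 in the frame of scoop between -0.036 and 0.036 m and z of tablet3 in the frame of scoop between -0.005 and 0.05 m and height (world z) of tablet3 above 0.06 m) or (x of tablet4 in the frame of scoop between -0.034 and 0.038 m and y of tablet4 in the frame of scoop between -0.036 and 0.036 m and z of tablet4 in the frame of scoop between -0.005 and 0.05 m and height (world z) of tablet4 above 0.06 m) or (x of tablet5 in the frame of scoop between -0.034 and 0.038 m and y of tablet5 in the frame of scoop between -0.036 and 0.036 m and z of tablet5 in the frame of scoop between -0.005 and 0.05 m and height (world z) of tablet5 above 0.06 m) or (x of tablet6 in the frame of scoop between -0.034 and 0.038 m and y of tablet6 in the frame of scoop between -0.036 and 0.036 m and z of tablet6 in the frame of scoop between -0.005 and 0.05 m and height (world z) of tablet6 above 0.06 m) or (x of tablet7 in the frame of scoop between -0.034 and 0.038 m and y of tablet7 in the frame of scoop between -0.036 and 0.036 m and z of tablet7 in the frame of scoop between -0.005 and 0.05 m and height (world z) of tablet7 above 0.06 m) or (x of tablet8 in the frame of scoop between -0.034 and 0.038 m and y of tablet8 in the frame of scoop between -0.036 and 0.036 m and z of tablet8 in the frame of scoop between -0.005 and 0.05 m and height (world z) of tablet8 above 0.06 m))), for 0.2 s.
At the end, for the whole second after the job is handed in: Every tablet present lies at rest inside the mortar (within 58 mm of its axis, below its rim), the mortar upright; the hook is unfolded (over 1.3 rad) and the scoop hangs on it, clear of the table, the ring round the upturned pin (centre within 22 mm of the pin, below its top) (horizontal distance between each of tablet1, tablet2, tablet3, tablet4, tablet5, tablet6, tablet7, tablet8 and mortar_in below 0.058 m and z of tablet1 in the frame of mortar_in between -0.005 and 0.085 m and linear speed of each of tablet1, tablet2, tablet3, tablet4, tablet5, tablet6, tablet7, tablet8 below 0.05 m/s and z of tablet2 in the frame of mortar_in between -0.005 and 0.085 m and z of tablet3 in the frame of mortar_in between -0.005 and 0.085 m and z of tablet4 in the frame of mortar_in between -0.005 and 0.085 m and z of tablet5 in the frame of mortar_in between -0.005 and 0.085 m and z of tablet6 in the frame of mortar_in between -0.005 and 0.085 m and z of tablet7 in the frame of mortar_in between -0.005 and 0.085 m and z of tablet8 in the frame of mortar_in between -0.005 and 0.085 m and value of joint hook above 1.3 rad and horizontal distance between scoop_eye and hook_tip below 0.022 m and z of scoop_eye in the frame of hook_tip between -0.05 and -0.005 m and height (world z) of scoop above 0.03 m and angle between mortar's own z axis and vertical below 0.2 rad); the robot touches nothing.
It fails at once if the gripper's fingers touch a tablet that is in the tray ((contact force between the fingers and tablet1 above 0.5 N and x of tablet1 in the frame of tray between -0.13 and 0.13 m and y of tablet1 in the frame of tray between -0.041 and 0.041 m and z of tablet1 in the frame of tray between -0.01 and 0.045 m) or (contact force between the fingers and tablet2 above 0.5 N and x of tablet2 in the frame of tray between -0.13 and 0.13 m and y of tablet2 in the frame of tray between -0.041 and 0.041 m and z of tablet2 in the frame of tray between -0.01 and 0.045 m) or (contact force between the fingers and tablet3 above 0.5 N and x of tablet3 in the frame of tray between -0.13 and 0.13 m and y of tablet3 in the frame of tray between -0.041 and 0.041 m and z of tablet3 in the frame of tray between -0.01 and 0.045 m) or (contact force between the fingers and tablet4 above 0.5 N and x of tablet4 in the frame of tray between -0.13 and 0.13 m and y of tablet4 in the frame of tray between -0.041 and 0.041 m and z of tablet4 in the frame of tray between -0.01 and 0.045 m) or (contact force between the fingers and tablet5 above 0.5 N and x of tablet5 in the frame of tray between -0.13 and 0.13 m and y of tablet5 in the frame of tray between -0.041 and 0.041 m and z of tablet5 in the frame of tray between -0.01 and 0.045 m) or (contact force between the fingers and tablet6 above 0.5 N and x of tablet6 in the frame of tray between -0.13 and 0.13 m and y of tablet6 in the frame of tray between -0.041 and 0.041 m and z of tablet6 in the frame of tray between -0.01 and 0.045 m) or (contact force between the fingers and tablet7 above 0.5 N and x of tablet7 in the frame of tray between -0.13 and 0.13 m and y of tablet7 in the frame of tray between -0.041 and 0.041 m and z of tablet7 in the frame of tray between -0.01 and 0.045 m) or (contact force between the fingers and tablet8 above 0.5 N and x of tablet8 in the frame of tray between -0.13 and 0.13 m and y of tablet8 in the frame of tray between -0.041 and 0.041 m and z of tablet8 in the frame of tray between -0.01 and 0.045 m)).
It fails at once if the steel cup or the mortar is tipped over (angle between any of steel_cup, mortar's own z axis and vertical above 0.7 rad).
Of tablet1, tablet2, tablet3, tablet4, tablet5, tablet6, tablet7, tablet8 only 5 to 8 are there at a start; the rules pass over those that are not, and their reading is None.
At some moment in a run one of mortar may be knocked a few centimetres aside while the robot is not near it.
It also fails if it takes over 192 s, if anything falls off the work surface, if the arm or the gripper's body presses on something with over 40 N, if the wrist force passes 120 N, or if a joint passes its speed limit or range.

## Working session

There is one attempt and no reset: what is moved stays moved. The work goes in short steps, Python scripts to look and compute and a tool call to move; the robot and the scene stay as the last step left them, time stands still between calls to the robot, and variables do not carry over. Pictures are saved under pics/ and viewed, about 12 in all and at most 16, crops included, and the job is handed in when it is done.

Besides the shell and the picture viewer there is one more tool, called after ">>>" as name([rows], argument=value, ...), one row to a line, values as JSON. step_arm: Moves the arm, as the interface text tells. Its arguments: {"type":"object","properties":{"commands":{"type":"array"},"force":{"type":"number"}},"required":["commands"]}

```bash
ls; mkdir -p pics
cat > h.py <<'E'
import numpy as np, cv2
from plant import telemetry, read_camera, camera_params, robot
from scipy.spatial.transform import Rotation as R
def snap(cam,name):
    p=camera_params(cam); im=read_camera(cam); cv2.imwrite(f'pics/{name}.png',im[:,:,::-1]); return im,p
def ray(p,uv):
    M=cv2.Rodrigues(np.array(p['rvec'],float))[0]; t=np.array(p['tvec'],float).ravel()
    d=M.T@np.linalg.inv(np.array(p['mtx']))@np.array([uv[0],uv[1],1.]); return -M.T@t,d
def atz(p,uv,z):
    c,d=ray(p,uv); return c+d*(z-c[2])/d[2]
def proj(p,X):
    return cv2.projectPoints(np.array(X,float).reshape(-1,1,3),np.array(p['rvec'],float),np.array(p['tvec'],float),np.array(p['mtx'],float),None)[0].reshape(-1,2)
E
python3 - <<'E'
from h import *
for c in ['scene','side','wrist']:
    im,p=snap(c,c+'0'); C,d=ray(p,(320,200)); print(c,C.round(3),(d/np.linalg.norm(d)).round(3),p['mtx'][0][0])
print(telemetry.read_state())
E
```

```text
pics
scene [ 1.28  -0.321  1.164] [-0.556  0.205 -0.806] 494.1166254919043
side [0.401 0.674 0.782] [ 0.135 -0.74  -0.659] 396.25676632499307
wrist [ 0.312 -0.515  0.384] [-0.211 -0.103 -0.972] 357.2680611969184
{'t': 0.15, 'q': array([-1.22143834e+00,  1.30989116e-01,  1.48903696e+00,  3.26523427e-05,
        1.52298884e+00, -8.53964950e-02]), 'dq': array([-0.00045108, -0.00193121, -0.00340896, -0.00042769, -0.00293871,
        0.00028617]), 'joint_torque': array([-1.22240246e-03, -5.60478652e+01, -4.92332697e+01,  7.66047067e-02,
        3.06575582e-02, -7.56934355e-05]), 'tool_pos': array([ 0.25263408, -0.54386932,  0.30192317]), 'orientation': array([ 1.9813103,  0.4390742, -1.9816245]), 'force': array([ 0.32997774, -0.16188253, -0.33440667]), 'wrist_torque': array([-0.023336  , -0.03059569,  0.0112494 ]), 'opening': 0.09298008236013693}
```

View pics/scene0.png

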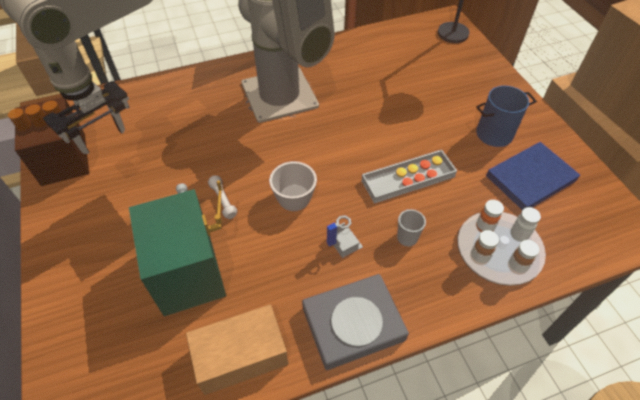

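View pics/side0.png

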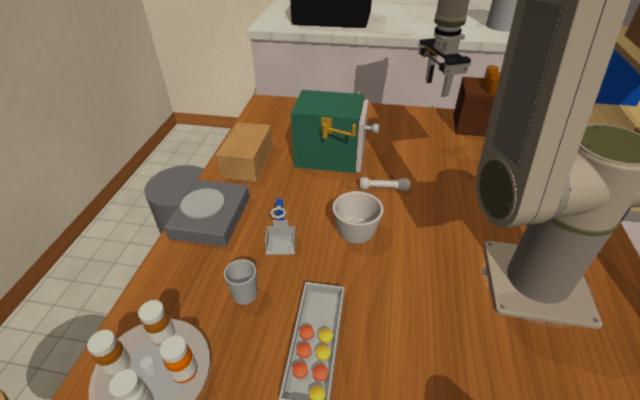

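Scene: tray at about (408,176) with 7 tablets, mortar (293,185), scoop (343,238), cup (411,228), cabinet (178,250) with hook near (213,205). I'll zoom both views for measurement.

Run:
```python
import cv2,numpy as np
a=cv2.imread('pics/scene0.png'); b=cv2.imread('pics/side0.png')
A=cv2.resize(a[145:265,260:470],None,fx=3.8,fy=3.8,interpolation=cv2.INTER_CUBIC)[:, :800]
cv2.imwrite('pics/z1.png',A)
B=cv2.resize(b[80:270,210:400],None,fx=3,fy=3,interpolation=cv2.INTER_CUBIC)
cv2.imwrite('pics/z2.png',B)
```

```text
(no output)
```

View pics/z1.png

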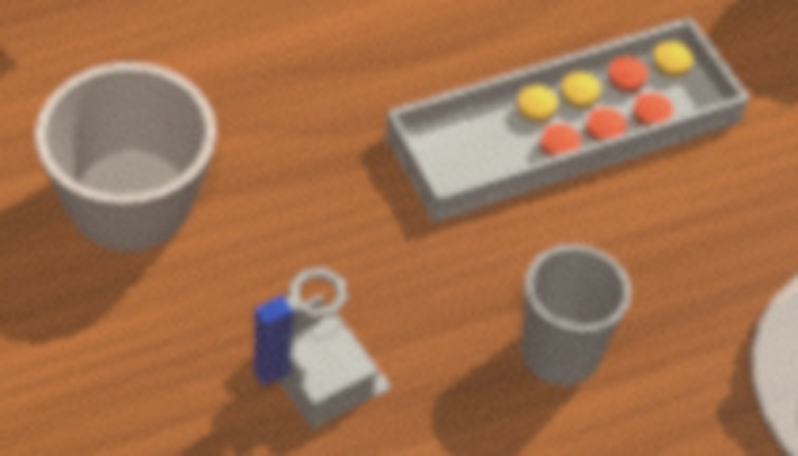

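View pics/z2.png

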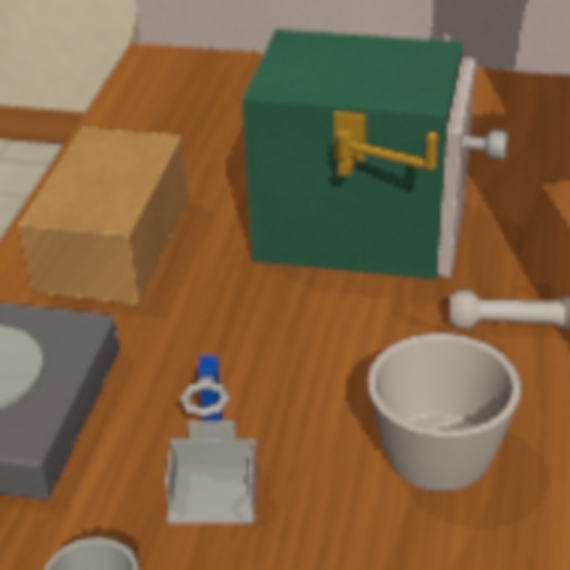

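Run:
```python
from h import *
S=camera_params('scene'); D=camera_params('side')
a=lambda u,v:(260+u/3.8,145+v/3.8); b=lambda u,v:(210+u/3,80+v/3)
for n,uv,z in [('tr1',(390,113),.03),('tr2',(690,22),.03),('tr3',(747,98),.03),('tr4',(433,203),.03),('mortar rim',(126,131),.09),('mortar base',(129,243),0),('cup rim',(577,287),.085),('ring',(318,291),.108),('handle',(272,307),.116)]+[('t',t,.020) for t in [(538,102),(582,89),(628,73),(674,58),(561,140),(606,125),(653,110)]]:
    print(n,atz(S,a(*uv),z).round(3))
print('side')
for n,uv,z in [('noseL',(168,522),0),('noseR',(254,521),0),('ring',(205,398),.108),('handletop',(207,362),.116),('hooktip',(431,134),.215),('hinge',(347,148),.18),('cabtop',(247,98),.2),('cabtop',(440,117),.2),('cabtop far',(272,32),.2),('cabtop far',(462,42),.2),('cab base',(252,262),0),('cab base',(437,272),0),('mortar rim',(443,391),.09)]:
    print(n,atz(D,b(*uv),z).round(3))
```

```text
tr1 [0.455 0.118 0.03 ]
tr2 [0.452 0.383 0.03 ]
tr3 [0.538 0.386 0.03 ]
tr4 [0.546 0.114 0.03 ]
mortar rim [ 0.447 -0.093  0.09 ]
mortar base [ 0.481 -0.106  0.   ]
cup rim [0.683 0.157 0.085]
ring [ 0.638 -0.019  0.108]
handle [ 0.644 -0.055  0.116]
t [0.478 0.236 0.02 ]
t [0.478 0.275 0.02 ]
t [0.476 0.317 0.02 ]
t [0.474 0.359 0.02 ]
t [0.519 0.236 0.02 ]
t [0.517 0.276 0.02 ]
t [0.517 0.317 0.02 ]
side
noseL [0.664 0.028 0.   ]
noseR [0.59  0.014 0.   ]
ring [ 0.634 -0.019  0.108]
handletop [ 0.641 -0.055  0.116]
hooktip [ 0.481 -0.291  0.215]
hinge [ 0.563 -0.312  0.18 ]
cabtop [ 0.671 -0.357  0.2  ]
cabtop [ 0.478 -0.349  0.2  ]
cabtop far [ 0.677 -0.504  0.2  ]
cabtop far [ 0.472 -0.511  0.2  ]
cab base [ 0.676 -0.353  0.   ]
cab base [ 0.473 -0.368  0.   ]
mortar rim [ 0.441 -0.081  0.09 ]
```

```bash
cat >> h.py <<'E'
def Rt(phi,pitch=0):
    """tool down, jaw (tool y) at azimuth phi deg; pitch deg about tool y"""
    f=np.radians(phi); c,s=np.cos(f),np.sin(f)
    return np.array([[0,c,s],[0,s,-c],[-1,0,0.]])@R.from_euler('y',pitch,degrees=True).as_matrix()
def state():
    s=telemetry.read_state(); R0=R.from_rotvec(s['orientation']).as_matrix(); return s,R0
def rows(targets,base=None):
    """targets: (grasp point world m, R); prints row numbers relative to base pose (default measured)"""
    s,R0=state(); p0=np.array(s['tool_pos'])
    if base: p0,R0=base
    for g,Rn in targets:
        p=np.array(g)-0.065*Rn[:,0]
        print('xyz',(R0.T@(p-p0)*1000).round(1).tolist(),'turn',R.from_matrix(R0.T@Rn).as_rotvec().round(3).tolist())
E
python3 - <<'E'
from h import *
s,R0=state(); print(R0.round(3))
rows([((.481,-.291,.30),Rt(75)),((.481,-.291,.30),Rt(255))])
S=camera_params('scene'); print(proj(S,[(.481,-.291,.215),(.563,-.312,.18)]))
E
```

```text
[[-0.     0.421 -0.907]
 [ 0.001 -0.907 -0.421]
 [-1.    -0.001 -0.   ]]
xyz [-62.8, -133.3, -313.6] turn [-2.445, -0.002, 0.0]
xyz [-62.8, -133.3, -313.6] turn [0.697, 0.0, 0.001]
[[218.98857666 179.55578499]
 [220.69655412 215.8456668 ]]
```

>>> step_arm([
  {"xyz": [-63,-67,-157],"turn": [-1.2,0,0],"grip": 60},
  {"xyz": [-63,-133,-314],"turn": [-2.445,0,0],"grip": 60},
  {"xyz": [-63,-133,-314],"turn": [-2.445,0,0],"grip": 60},
  {"xyz": [-63,-133,-314],"turn": [-2.445,0,0],"grip": 60},
  {"xyz": [-63,-133,-314],"turn": [-2.445,0,0],"grip": 60},
  {"xyz": [-63,-133,-314],"turn": [-2.445,0,0],"grip": 60},
  {"xyz": [-63,-133,-314],"turn": [-2.445,0,0],"grip": 60},
  {"xyz": [-63,-133,-314],"turn": [-2.445,0,0],"grip": 60},
  {"xyz": [-63,-133,-314],"turn": [-2.445,0,0],"grip": 60},
  {"xyz": [-63,-133,-314],"turn": [-2.445,0,0],"grip": 60},
  {"xyz": [-63,-133,-314],"turn": [-2.445,0,0],"grip": 60},
  {"xyz": [-63,-133,-314],"turn": [-2.445,0,0],"grip": 60},
])

```text
t: 1.65
tool_pos: [0.4814, -0.2912, 0.3653]
orientation: [0.354, 1.542, -0.353]
force: [-0.1, 1.1, -0.1]
opening: 0.06
```

>>> step_arm([
  {"xyz": [0,0,0],"turn": [0,0,0],"grip": 60},
  {"xyz": [0,0,0],"turn": [0,0,0],"grip": 60},
])

```text
t: 1.9
tool_pos: [0.4815, -0.2913, 0.3656]
orientation: [0.362, 1.541, -0.362]
force: [-0.1, 0.3, -0.7]
opening: 0.0602
```

Run:
```python
from h import *
im,p=snap('wrist','w1'); s,R0=state(); print(s['q'].round(3),s['tool_pos'],R0.round(2)); print(proj(p,[(.481,-.291,.215),(.563,-.312,.18)]))
```

```text
[-0.635  0.012  1.499 -0.     1.631 -1.746] [ 0.48146805 -0.29126846  0.36560672] [[-0.    0.44  0.9 ]
 [ 0.    0.9  -0.44]
 [-1.    0.   -0.  ]]
[[316.18151854 213.91936977]
 [337.73550944 298.57914837]]
```

View pics/w1.png

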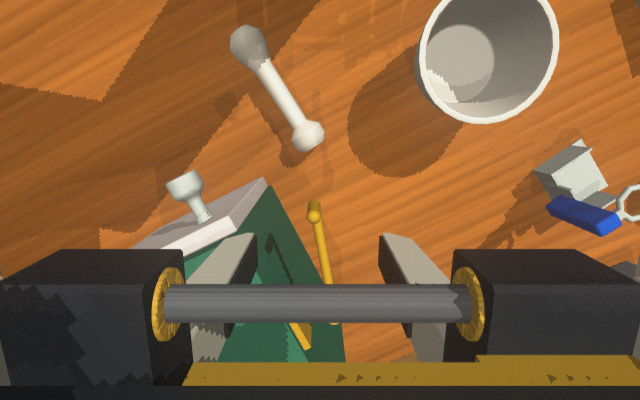

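Pin top seen at (314,216), within 3 px of the predicted (316,214); the mortar, pestle and scoop are clear of it. Descend and pinch it.

>>> step_arm([
  {"xyz": [46,0,0],"turn": [-0.1,0,0],"grip": 60},
  {"xyz": [92,0,0],"turn": [-0.15,0,0],"grip": 60},
  {"xyz": [93,0,0],"turn": [-0.15,0,0],"grip": 40},
  {"xyz": [93,0,0],"turn": [-0.15,0,0],"grip": 0},
  {"xyz": [93,0,0],"turn": [-0.15,0,0],"grip": 0},
  {"xyz": [93,0,0],"turn": [-0.15,0,0],"grip": 0},
  {"xyz": [93,0,0],"turn": [-0.15,0,0],"grip": 0},
  {"xyz": [93,0,0],"turn": [-0.15,0,0],"grip": 0},
  {"xyz": [93,0,0],"turn": [-0.15,0,0],"grip": 0},
], force=8)

```text
t: 3.08
tool_pos: [0.4817, -0.2915, 0.2733]
orientation: [0.24, 1.556, -0.241]
force: [-0.1, -1.5, 3.6]
opening: 0.0098
```

Run:
```python
from h import *
s,R0=state(); print(s['opening'],s['force'],s['tool_pos']); z=s['tool_pos'][2]-.065
h=np.array([.566,-.317]); t0=np.array(s['tool_pos'][:2]); v=t0-h; r=np.linalg.norm(v); th0=np.degrees(np.arctan2(v[1],-v[0])); print(r,th0)
f0=np.degrees(np.arctan2(R0[1,1],R0[0,1])); print(f0)
for k in range(1,9):
    th=th0+(87-th0)*k/8; a=np.radians(th); rr=r+(.09-r)*k/8
    rows([((h[0]-rr*np.cos(a),h[1]+rr*np.sin(a),z),Rt(f0-(th-th0)))])
```

```text
0.009842350969983161 [-0.08181896 -1.49547771  3.63052935] [ 0.4816944  -0.29151276  0.27334005]
0.08807402675121487 16.821099850888018
72.41559855236343
xyz [-0.0, 13.5, 0.6] turn [0.153, 0.001, 0.0]
xyz [-0.0, 26.7, 3.3] turn [0.306, 0.001, 0.0]
xyz [-0.0, 39.5, 8.0] turn [0.459, 0.001, 0.0]
xyz [-0.0, 51.4, 14.5] turn [0.612, 0.001, 0.0]
xyz [-0.0, 62.2, 22.9] turn [0.766, 0.001, 0.0]
xyz [-0.0, 71.6, 32.8] turn [0.919, 0.001, -0.0]
xyz [0.0, 79.4, 44.1] turn [1.072, 0.001, -0.0]
xyz [0.0, 85.4, 56.4] turn [1.225, 0.001, -0.0]
```

Pinched (9.8 mm opening = 10 mm pin). Swing along the arc.

>>> step_arm([
  {"xyz": [0,13.5,0.6],"turn": [0.153,0,0],"grip": 0},
  {"xyz": [0,26.7,3.3],"turn": [0.306,0,0],"grip": 0},
  {"xyz": [0,39.5,8],"turn": [0.459,0,0],"grip": 0},
  {"xyz": [0,51.4,14.5],"turn": [0.612,0,0],"grip": 0},
  {"xyz": [0,62.2,22.9],"turn": [0.766,0,0],"grip": 0},
  {"xyz": [0,71.6,32.8],"turn": [0.919,0,0],"grip": 0},
  {"xyz": [0,79.4,44.1],"turn": [1.072,0,0],"grip": 0},
  {"xyz": [0,85.4,56.4],"turn": [1.225,0,0],"grip": 0},
  {"xyz": [0,85.4,56.4],"turn": [1.225,0,0],"grip": 0},
  {"xyz": [0,85.4,56.4],"turn": [1.225,0,0],"grip": 0},
])

```text
t: 4.32
tool_pos: [0.5615, -0.2279, 0.2734]
orientation: [1.18, 1.225, -1.181]
force: [1.3, -4.7, 3.0]
opening: 0.0098
```

Run:
```python
from h import *
s,R0=state(); print(s['opening'],s['force'],s['tool_pos'],R0[:,1])
```

```text
0.009841726928074737 [ 1.31406876 -4.68821102  3.0333976 ] [ 0.56151782 -0.22792322  0.27335373] [0.99925612 0.03854537 0.00120832]
```

>>> step_arm([
  {"xyz": [0,3,0],"turn": [0,0,0],"grip": 0},
  {"xyz": [0,5,0],"turn": [0,0,0],"grip": 0},
  {"xyz": [0,5,0],"turn": [0,0,0],"grip": 0},
])

```text
t: 4.7
tool_pos: [0.5664, -0.2274, 0.2733]
orientation: [1.18, 1.225, -1.181]
force: [0.4, -5.4, 3.0]
opening: 0.0094
```

>>> step_arm([
  {"xyz": [0,0,0],"turn": [0,0,0],"grip": 40},
  {"xyz": [0,0,0],"turn": [0,0,0],"grip": 40},
  {"xyz": [0,0,0],"turn": [0,0,0],"grip": 40},
  {"xyz": [-60,0,0],"turn": [0,0,0],"grip": 40},
  {"xyz": [-110,0,0],"turn": [0,0,0],"grip": 40},
  {"xyz": [-110,0,0],"turn": [0,0,0],"grip": 40},
])

```text
t: 5.45
tool_pos: [0.5675, -0.2272, 0.3888]
orientation: [1.181, 1.218, -1.176]
force: [0.3, -0.4, -0.4]
opening: 0.04
```

Run:
```python
from h import *
s,R0=state(); print(s['force'],s['tool_pos'])
# scoop: grip point, yaw
nose=np.array([.627,.021]); hd=np.array([.6425,-.055]); d=(nose-hd); yaw=np.degrees(np.arctan2(d[1],d[0])); print(np.linalg.norm(d),yaw)
for f in (yaw-90,yaw+90): rows([((*hd,.085+.09),Rt(f))])
im,p=snap('wrist','w2'); im,D=snap('side','s2')
print(proj(p,[(.566,-.228,.215)]),proj(D,[(.566,-.228,.215)]))
cv2.imwrite('pics/c2.png',np.vstack([cv2.imread('pics/w2.png')[60:330],cv2.resize(cv2.imread('pics/s2.png')[80:230,210:530],None,fx=2,fy=2)]))
```

```text
[ 0.28547353 -0.3789388  -0.40396966] [ 0.56746776 -0.22715796  0.38883503]
0.07756448929761607 101.5272352734957
xyz [148.8, 80.5, -169.7] turn [-0.162, 0.005, -0.008]
xyz [148.8, 80.5, -169.7] turn [2.98, -0.012, -0.007]
[[314.0489808  206.47453028]] [[319.47493388 134.07214273]]
```

View pics/c2.png

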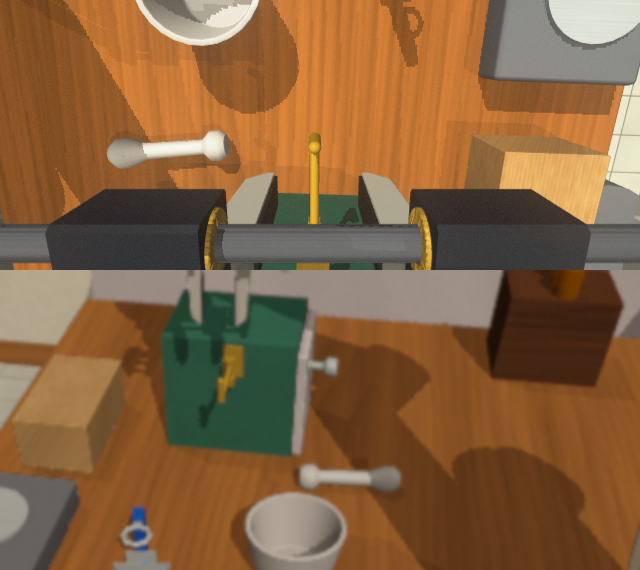

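Hook is fully out: pin top at wrist pixel (314,207), exactly as predicted for (0.566,-0.228). Now to above the scoop.

>>> step_arm([
  {"xyz": [0,30,-62],"turn": [-0.05,0,0],"grip": 60},
  {"xyz": [40,60,-120],"turn": [-0.162,0,0],"grip": 60},
  {"xyz": [90,80.5,-170],"turn": [-0.162,0,0],"grip": 60},
  {"xyz": [130,80.5,-170],"turn": [-0.162,0,0],"grip": 60},
  {"xyz": [130,80.5,-170],"turn": [-0.162,0,0],"grip": 60},
  {"xyz": [130,80.5,-170],"turn": [-0.162,0,0],"grip": 60},
])

```text
t: 6.3
tool_pos: [0.6396, -0.0543, 0.2529]
orientation: [1.059, 1.298, -1.061]
force: [-0.3, -1.8, 1.1]
opening: 0.0599
```

Run:
```python
from h import *
im,p=snap('wrist','w3'); s,R0=state(); print(s['tool_pos'],R0.round(3).tolist(),s['q'].round(2))
rows([((.6425,-.055,.085),Rt(11.5))])
print(proj(p,[(.6425,-.055,.116),(.636,-.019,.108),(.627,.021,0)]).round(0))
```

```text
[ 0.64035109 -0.05479701  0.25467442] [[0.002, 0.98, 0.199], [-0.001, 0.199, -0.98], [-1.0, 0.002, 0.001]] [-0.16  0.27  1.42 -0.    1.45 -0.37]
xyz [104.7, 1.9, 0.5] turn [-0.001, 0.001, -0.002]
[[322. 223.]
 [324. 165.]
 [321. 103.]]
```

View pics/w3.png

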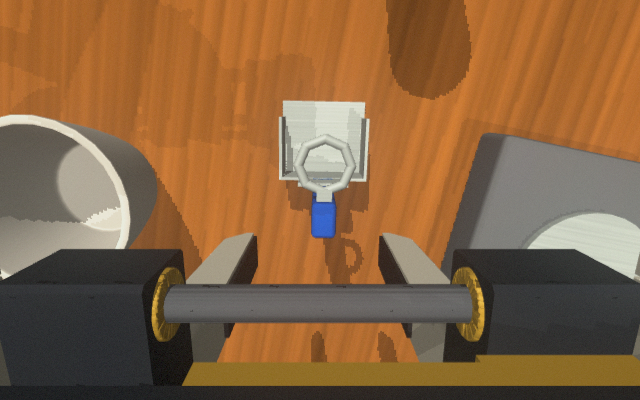

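Handle top (323,222), ring (325,164), nose (324,102): all match the prediction. Descend and grip.

>>> step_arm([
  {"xyz": [50,2,0.5],"turn": [0,0,0],"grip": 60},
  {"xyz": [90,2,0.5],"turn": [0,0,0],"grip": 60},
  {"xyz": [104,2,0.5],"turn": [0,0,0],"grip": 60},
  {"xyz": [104,2,0.5],"turn": [0,0,0],"grip": 0},
  {"xyz": [104,2,0.5],"turn": [0,0,0],"grip": 0},
  {"xyz": [104,2,0.5],"turn": [0,0,0],"grip": 0},
  {"xyz": [104,2,0.5],"turn": [0,0,0],"grip": 0},
  {"xyz": [104,2,0.5],"turn": [0,0,0],"grip": 0},
  {"xyz": [104,2,0.5],"turn": [0,0,0],"grip": 0},
  {"xyz": [104,2,0.5],"turn": [0,0,0],"grip": 0},
], force=50)

```text
t: 7.6
tool_pos: [0.6422, -0.0538, 0.1491]
orientation: [1.06, 1.297, -1.059]
force: [0.8, 0.3, 2.3]
opening: 0.0155
```

Run:
```python
from h import *
s,R0=state(); print(s['tool_pos'],s['opening'],s['force'],R0.round(3).tolist())
# tray frame
c=np.array([.498,.250]); yaw=91; d=np.array([np.cos(np.radians(yaw)),np.sin(np.radians(yaw))])
g=c+d*(-.130+.012+.045+.012+.033-.0)*1  # placeholder
# scoop origin local x so back (handle rear x=-57) clear of wall: origin at -.062
o=c+d*(-.070); g=o-d*.045
rows([((*g,.085+.10),Rt(yaw-90)),((*g,.085+.02),Rt(yaw-90))])
```

```text
[ 0.64219211 -0.05379337  0.14912482] 0.015470946559691424 [0.84132037 0.29699474 2.34256749] [[0.001, 0.98, 0.2], [-0.0, 0.2, -0.98], [-1.0, 0.001, 0.0]]
xyz [-101.0, -101.6, -213.4] turn [0.184, 0.0, -0.001]
xyz [-21.0, -101.6, -213.4] turn [0.184, 0.0, -0.001]
```

Run:
```python
from h import *
c=np.array([.498,.250]); yaw=91; d=np.array([np.cos(np.radians(yaw)),np.sin(np.radians(yaw))])
g=c+d*(-.085-.045); rows([((*g,.085+.10),Rt(yaw-90))])
```

```text
xyz [-101.0, -104.3, -198.6] turn [0.184, 0.0, -0.001]
```

>>> step_arm([
  {"xyz": [-50,0,0],"turn": [0,0,0],"grip": 0},
  {"xyz": [-100,0,0],"turn": [0,0,0],"grip": 0},
  {"xyz": [-101,-30,-50],"turn": [0.06,0,0],"grip": 0},
  {"xyz": [-101,-60,-100],"turn": [0.12,0,0],"grip": 0},
  {"xyz": [-101,-85,-150],"turn": [0.184,0,0],"grip": 0},
  {"xyz": [-101,-104,-198],"turn": [0.184,0,0],"grip": 0},
  {"xyz": [-101,-104,-198],"turn": [0.184,0,0],"grip": 0},
  {"xyz": [-101,-104,-198],"turn": [0.184,0,0],"grip": 0},
  {"xyz": [-101,-104,-198],"turn": [0.184,0,0],"grip": 0},
])

```text
t: 8.72
tool_pos: [0.501, 0.1185, 0.2495]
orientation: [1.197, 1.217, -1.198]
force: [-1.2, 0.3, -1.8]
opening: 0.0159
```

Run:
```python
from h import *
im,p=snap('wrist','w4'); s,R0=state(); print(s['tool_pos'],s['opening'],R0.round(3).tolist(),s['q'].round(2))
c=np.array([.498,.250]); yaw=91
a=np.radians(yaw); M=np.array([[np.cos(a),-np.sin(a)],[np.sin(a),np.cos(a)]])
for z,hx,hy in ((.03,.135,.046),(.03,.13,.041),):
    pts=[(*(c+M@np.array([sx*hx,sy*hy])),z) for sx,sy in ((-1,-1),(-1,1),(1,1),(1,-1))]; print(proj(p,pts).round(0).tolist())
cv2.imwrite('pics/w4b.png',cv2.resize(cv2.imread('pics/w4.png')[0:260,160:480],None,fx=2.4,fy=2.2))
```

```text
[0.50104454 0.11847637 0.24952833] 0.015872713760793945 [[-0.0, 1.0, 0.016], [-0.0, 0.016, -1.0], [-1.0, -0.0, 0.0]] [ 0.13 -0.07  1.79 -0.    1.42  0.12]
[[370.0, 197.0], [264.0, 197.0], [250.0, -185.0], [383.0, -186.0]]
[[365.0, 191.0], [270.0, 191.0], [257.0, -176.0], [376.0, -177.0]]
```

View pics/w4b.png

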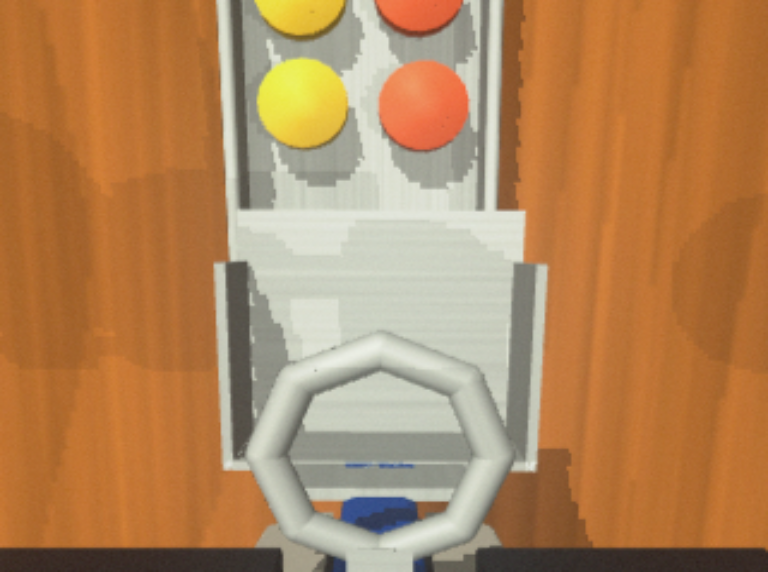

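Run:
```python
from h import *
p=camera_params('wrist'); f=lambda u,v:(160+u/2.4,v/2.2)
for n,uv,z in [('trL',(226,150),.03),('trR',(498,150),.03),('trL0',(219,1),.03),('trR0',(502,1),.03),('noseL',(237,211),.102),('noseR',(526,211),.102),('backL',(222,467),.136),('backR',(536,468),.136),('Y',(302,103),.018),('C',(424,105),.018)]:
    print(n,atz(p,f(*uv),z).round(4))
S=camera_params('scene')
```

```text
trL [0.4484 0.2196 0.03  ]
trR [0.5388 0.2211 0.03  ]
trL0 [0.4475 0.2685 0.03  ]
trR0 [0.5377 0.2699 0.03  ]
noseL [0.463  0.1953 0.102 ]
noseR [0.5375 0.1965 0.102 ]
backL [0.4634 0.1302 0.136 ]
backR [0.5379 0.1311 0.136 ]
Y [0.4728 0.2379 0.018 ]
C [0.5144 0.2379 0.018 ]
```

Tray centreline is about 6 mm left (−x) of the scoop's centreline in the picture (tray edges u≈254/367 vs nose 259/379, corrected for height). Shift and lower.

>>> step_arm([
  {"xyz": [40,-6.5,0],"turn": [0,0,0],"grip": 0},
  {"xyz": [62,-6.5,0],"turn": [0,0,0],"grip": 0},
  {"xyz": [75,-6.5,0],"turn": [0,0,0],"grip": 0},
  {"xyz": [85,-6.5,0],"turn": [0,0,0],"grip": 0},
  {"xyz": [93,-6.5,0],"turn": [0,0,0],"grip": 0},
  {"xyz": [93,-6.5,0],"turn": [0,0,0],"grip": 0},
])

```text
t: 9.52
tool_pos: [0.494, 0.1193, 0.1565]
orientation: [1.196, 1.217, -1.197]
force: [-0.1, 0.6, -1.3]
opening: 0.0159
```

Run:
```python
from h import *
im,p=snap('wrist','w5'); s,R0=state(); print(s['tool_pos'],s['opening'],s['force'],R0.round(3).tolist())
cv2.imwrite('pics/w5b.png',cv2.resize(cv2.imread('pics/w5.png')[0:260,160:480],None,fx=2.4,fy=2.2))
```

```text
[0.49422546 0.11936709 0.15701582] 0.016261824399892093 [-0.18335632 -0.6105143  -1.76418516] [[0.0, 1.0, 0.017], [0.0, 0.017, -1.0], [-1.0, 0.0, -0.0]]
```

View pics/w5b.png

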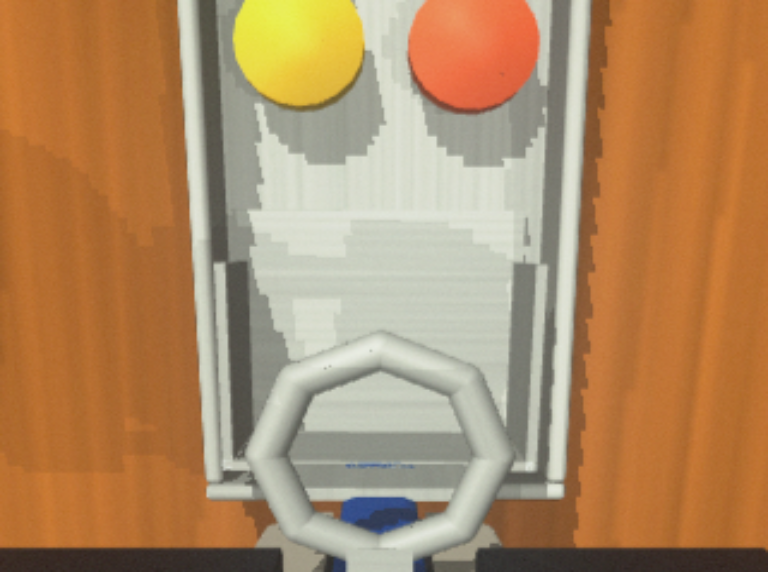

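Scoop sits inside the tray with a few mm on both sides (bowl sides at 218/545, tray inner walls ≈207/557), tablets ahead. Tip slightly nose-down and push.

>>> step_arm([
  {"xyz": [0.5,0.5,-5],"turn": [0,-0.035,0],"grip": 0},
  {"xyz": [1.5,0.5,-8],"turn": [0,-0.035,0],"grip": 0},
  {"xyz": [1.5,0.5,-14],"turn": [0,-0.035,0],"grip": 0},
  {"xyz": [1.5,0.5,-20],"turn": [0,-0.035,0],"grip": 0},
  {"xyz": [1.5,0.5,-26],"turn": [0,-0.035,0],"grip": 0},
  {"xyz": [1.5,0.5,-32],"turn": [0,-0.035,0],"grip": 0},
  {"xyz": [1.5,0.5,-38],"turn": [0,-0.035,0],"grip": 0},
  {"xyz": [1.5,0.5,-44],"turn": [0,-0.035,0],"grip": 0},
  {"xyz": [1.5,0.5,-50],"turn": [0,-0.035,0],"grip": 0},
  {"xyz": [1.5,0.5,-56],"turn": [0,-0.035,0],"grip": 0},
  {"xyz": [1.5,0.5,-62],"turn": [0,-0.035,0],"grip": 0},
  {"xyz": [1.5,0.5,-68],"turn": [0,-0.035,0],"grip": 0},
])

```text
t: 11.08
tool_pos: [0.4943, 0.1874, 0.1566]
orientation: [1.172, 1.189, -1.211]
force: [0.5, -5.4, 6.4]
opening: 0.0157
```

>>> step_arm([
  {"xyz": [0,0,-5],"turn": [0,0,0],"grip": 0},
  {"xyz": [0,0,-10],"turn": [0,0,0],"grip": 0},
  {"xyz": [0,0,-15],"turn": [0,0,0],"grip": 0},
  {"xyz": [0,0,-20],"turn": [0,0,0],"grip": 0},
  {"xyz": [0,0,-25],"turn": [0,0,0],"grip": 0},
  {"xyz": [0,0,-30],"turn": [0,0,0],"grip": 0},
  {"xyz": [0,0,-35],"turn": [0,0,0],"grip": 0},
  {"xyz": [0,0,-40],"turn": [0,0,0],"grip": 0},
  {"xyz": [0,0,-45],"turn": [0,0,0],"grip": 0},
  {"xyz": [0,0,-50],"turn": [0,0,0],"grip": 0},
  {"xyz": [0,0,-55],"turn": [0,0,0],"grip": 0},
  {"xyz": [0,0,-55],"turn": [0,0,0],"grip": 0},
])

```text
t: 12.58
tool_pos: [0.4948, 0.2425, 0.1564]
orientation: [1.175, 1.188, -1.208]
force: [1.8, -6.2, 14.0]
opening: 0.0154
```

Run:
```python
from h import *
im,p=snap('wrist','w6'); s,R0=state(); print(s['tool_pos'],s['opening'],s['force'],R0.round(3).tolist())
cv2.imwrite('pics/w6b.png',cv2.resize(cv2.imread('pics/w6.png')[0:260,160:480],None,fx=2,fy=2))
```

```text
[0.49477237 0.24245744 0.15642369] 0.015726508682011784 [ 2.42174486 -7.30934288 13.89987488] [[0.006, 1.0, 0.017], [-0.034, 0.017, -0.999], [-0.999, 0.006, 0.034]]
```

View pics/w6b.png

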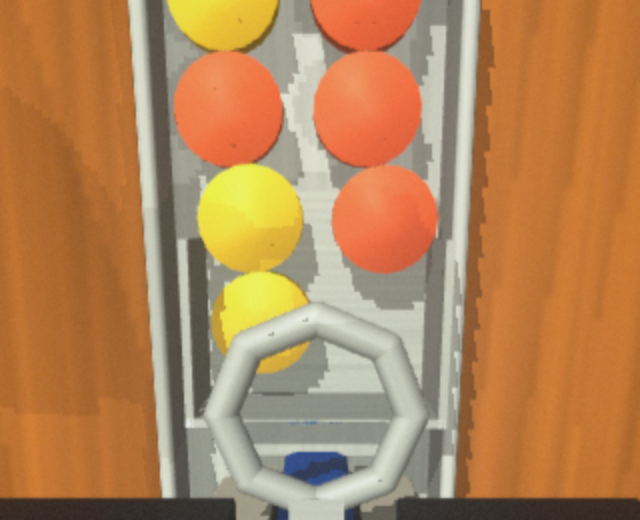

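Working well: rear yellow (262,322), second yellow (250,218), coral (385,220) in the bowl; nose at v≈203. Push 8 mm more, then tip back and lift.

```bash
cat >> h.py <<'E'
OFF=np.array([-.045,0,.149])
def Rs(yaw,al): return R.from_euler('z',yaw,degrees=True).as_matrix()@R.from_euler('y',-al,degrees=True).as_matrix()
def scoop(): 
    s,R0=state(); S=np.c_[-R0[:,2],-R0[:,1],-R0[:,0]]; return np.array(s['tool_pos'])-S@OFF,S
def srows(L):
    """L: (pivot in scoop m, its world pos, yaw, nose-up deg)"""
    s,R0=state(); p0=np.array(s['tool_pos'])
    for pl,w,yaw,al in L:
        S=Rs(yaw,al); o=np.array(w)-S@np.array(pl); p=o+S@OFF; Rn=np.c_[-S[:,2],-S[:,1],-S[:,0]]
        print('xyz',(R0.T@(p-p0)*1000).round(1).tolist(),'turn',R.from_matrix(R0.T@Rn).as_rotvec().round(3).tolist(), 'tcp',p.round(3))
E
python3 - <<'E'
from h import *
o,S=scoop(); print(o,S[:,0]); yaw=91; d=np.array([np.cos(np.radians(yaw)),np.sin(np.radians(yaw)),0])
nz=o+S@[.033,0,0]; print('nose',nz)
bk=(-.033,0,0); b=o+S@np.array(bk)+.008*d; up=np.array([0,0,1.]); b[2]=.006
srows([(bk,b-.002*d,91,6),(bk,b-.006*d,91,13),(bk,b-.012*d+.002*up,91,20),(bk,b-.015*d+.006*up,91,22),(bk,b-.02*d+.02*up,91,22),(bk,b-.02*d+.13*up,91,22)])
E
```

```text
[0.49496057 0.28237443 0.00598234] [-0.0165453   0.99928495 -0.03399773]
nose [0.49441457 0.31535083 0.00486042]
xyz [4.0, 0.8, 14.5] turn [-0.001, 0.139, -0.006] tcp [0.496 0.228 0.153]
xyz [9.2, 0.8, 36.0] turn [-0.0, 0.261, -0.006] tcp [0.496 0.206 0.148]
xyz [14.5, 0.8, 58.9] turn [0.0, 0.383, -0.006] tcp [0.497 0.183 0.144]
xyz [13.0, 0.8, 66.6] turn [0.0, 0.418, -0.006] tcp [0.497 0.175 0.146]
xyz [-0.8, 0.9, 72.1] turn [0.0, 0.418, -0.006] tcp [0.497 0.17  0.16 ]
xyz [-110.7, 1.6, 75.8] turn [0.0, 0.418, -0.006] tcp [0.497 0.17  0.27 ]
```

>>> step_arm([
  {"xyz": [0,0,-4],"turn": [0,0,0],"grip": 0},
  {"xyz": [0,0,-8],"turn": [0,0,0],"grip": 0},
  {"xyz": [0,0,-8],"turn": [0,0,0],"grip": 0},
  {"xyz": [0.5,0,3],"turn": [0,0.07,0],"grip": 0},
  {"xyz": [3,0,14],"turn": [0,0.139,0],"grip": 0},
  {"xyz": [5.5,0,25],"turn": [0,0.2,0],"grip": 0},
  {"xyz": [8,0,36],"turn": [0,0.261,0],"grip": 0},
  {"xyz": [11,0,47],"turn": [0,0.322,0],"grip": 0},
  {"xyz": [13.5,0,59],"turn": [0,0.383,0],"grip": 0},
  {"xyz": [12,0,66],"turn": [0,0.418,0],"grip": 0},
  {"xyz": [5,0,69],"turn": [0,0.418,0],"grip": 0},
  {"xyz": [-3,0,72],"turn": [0,0.418,0],"grip": 0},
])

```text
t: 14.12
tool_pos: [0.4936, 0.1706, 0.1593]
orientation: [1.47, 1.495, -0.993]
force: [0.9, -0.3, -2.0]
opening: 0.016
```

Run:
```python
from h import *
s,R0=state(); print(s['tool_pos'],s['opening'],s['force'],R0.round(3).tolist(),scoop()); print(R0.T@np.array([0,0,.120])*1000)
```

```text
[0.49360278 0.17056655 0.15932167] 0.01597485954144048 [ 0.89418935 -0.32283055 -1.99236736] [[-0.006, 1.0, 0.016], [0.373, 0.017, -0.928], [-0.928, -0.0, -0.373]] (array([0.49193318, 0.26791501, 0.03788654]), array([[-1.56543841e-02, -9.99856481e-01,  6.47751295e-03],
       [ 9.27596771e-01, -1.69407866e-02, -3.73198660e-01],
       [ 3.73254833e-01,  1.66324944e-04,  9.27728841e-01]]))
[-1.11327461e+02 -1.99589932e-02 -4.47905799e+01]
```

>>> step_arm([
  {"xyz": [-18,0,-7.5],"turn": [0,0,0],"grip": 0},
  {"xyz": [-44,0,-18],"turn": [0,0,0],"grip": 0},
  {"xyz": [-78,0,-31],"turn": [0,0,0],"grip": 0},
  {"xyz": [-111,0,-45],"turn": [0,0,0],"grip": 0},
  {"xyz": [-111,0,-45],"turn": [0,0,0],"grip": 0},
  {"xyz": [-111,0,-45],"turn": [0,0,0],"grip": 0},
])

```text
t: 14.88
tool_pos: [0.4933, 0.171, 0.2783]
orientation: [1.47, 1.496, -0.993]
force: [0.2, -1.2, -2.2]
opening: 0.0162
```

Run:
```python
from h import *
im,p=snap('wrist','w7'); im,q=snap('scene','s7'); s,R0=state(); print(s['tool_pos'],s['opening'],s['q'].round(2))
a=cv2.imread('pics/w7.png')[0:260,120:520]; b=cv2.resize(cv2.imread('pics/s7.png')[140:260,250:470],None,fx=1.818*2,fy=1.818*2)
cv2.imwrite('pics/c7.png',np.vstack([cv2.resize(a,(660,260*660//400))[:,:], b[:, :660][:300] if b.shape[1]>=660 else b])[:])
print(b.shape)
```

```text
[0.49276958 0.17080663 0.27691399] 0.015855037922620236 [ 0.02 -0.12  1.82  0.39  1.45 -0.05]
(436, 800, 3)
```

```bash
cat >> h.py <<'E'
def combo(w,s,out,box=(140,262,255,465)):
    a=cv2.imread(f'pics/{w}.png')[0:265,120:520]; b=cv2.imread(f'pics/{s}.png')[box[0]:box[1],box[2]:box[3]]
    W=520; f=lambda x:cv2.resize(x,(W,x.shape[0]*W//x.shape[1]),interpolation=cv2.INTER_CUBIC)
    c=np.vstack([f(a),f(b)])[:700]; c=c[:600] if c.shape[0]<=600 else cv2.resize(c,None,fx=600/c.shape[0],fy=600/c.shape[0]); cv2.imwrite(f'pics/{out}.png',c); print(c.shape)
E
python3 -c "
from h import *
combo('w7','s7','c7')"
```

```text
(600, 483, 3)
```

View pics/c7.png

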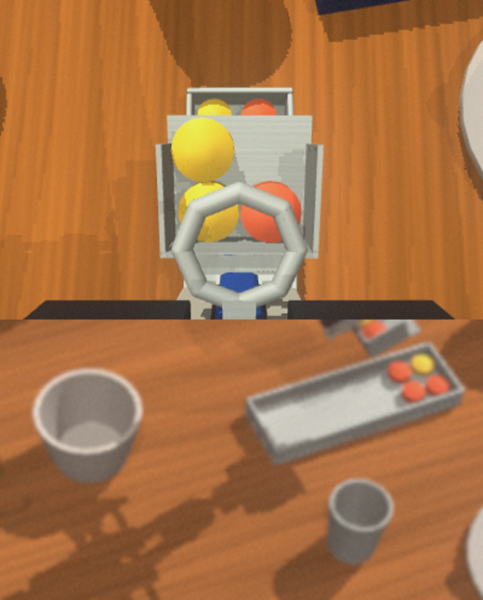

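Three tablets in the bowl (two yellow, one coral); four left at the tray end; the mortar is unmoved. Fit the mortar's position from both cameras, and plan the pour.

```bash
cat >> h.py <<'E'
from scipy.optimize import least_squares
def mortar_xy(ext,p):
    th=np.linspace(0,2*np.pi,200)
    def f(c):
        q=proj(p,np.c_[c[0]+.066*np.cos(th),c[1]+.066*np.sin(th),0*th+.09]); return np.r_[q.min(0),q.max(0)]-ext
    r=least_squares(f,[.445,-.088]); return r.x,r.fun
def mshift():
    """pixel shift of mortar in scene/side against first pictures"""
    for cam,(u,v) in (('scene',(293,187)),('side',(357,216))):
        T=cv2.imread(f'pics/{cam}0.png')[v-30:v+30,u-32:u+32]; I=read_camera(cam)[:,:,::-1]
        m=cv2.matchTemplate(np.ascontiguousarray(I[v-75:v+75,u-90:u+90]),T,cv2.TM_CCOEFF_NORMED); _,c,_,l=cv2.minMaxLoc(m); print(cam,'shift',l[0]-58,l[1]-45,round(c,3))
E
python3 - <<'E'
from h import *
S=camera_params('scene'); D=camera_params('side')
print(mortar_xy(np.array([260+37/3.8,145+63/3.8,260+216/3.8,145+202/3.8]),S))
print(mortar_xy(np.array([210+368/3,80+335/3,210+517/3,80+447/3]),D))
mshift()
E
```

```text
(array([ 0.44673562, -0.09261912]), array([-0.16598853, -0.24688597,  0.16625096,  0.20846161]))
(array([ 0.44225434, -0.08335795]), array([-0.94182354,  1.34561364,  0.93254632, -1.23072157]))
scene shift 0 0 0.985
side shift -36 38 0.387
```

```bash
cat > pour.py <<'E'
from h import *
import sys
mx,my=map(float,sys.argv[1:3]); n=(.033,0,0)
print('A'); srows([(n,(mx,my-.03,.18),91,22)])
print('B: rel. to the end of A')
p=None
S=Rs(91,22); o=np.array([mx,my-.03,.18])-S@np.array(n); p0=o+S@OFF; R0=np.c_[-S[:,2],-S[:,1],-S[:,0]]
for z,al in [(.16,12),(.14,4),(.122,-4),(.112,-11),(.105,-17),(.098,-23),(.092,-29),(.088,-35),(.086,-41),(.085,-48),(.085,-55)]:
    S=Rs(91,al); o=np.array([mx,my-.03,z])-S@np.array(n); p=o+S@OFF; Rn=np.c_[-S[:,2],-S[:,1],-S[:,0]]
    print('xyz',(R0.T@(p-p0)*1000).round(0).tolist(),'turn',R.from_matrix(R0.T@Rn).as_rotvec().round(3).tolist(),p.round(3))
E
python3 pour.py .4455 -.090
```

```text
A
xyz [-167.1, -52.3, 383.4] turn [-0.001, 0.001, 0.002] tcp [ 0.448 -0.248  0.289]
B: rel. to the end of A
xyz [7.0, -0.0, -20.0] turn [0.0, -0.175, 0.0] [ 0.447 -0.227  0.29 ]
xyz [20.0, 0.0, -35.0] turn [0.0, -0.314, 0.0] [ 0.447 -0.208  0.283]
xyz [35.0, 0.0, -51.0] turn [0.0, -0.454, 0.0] [ 0.447 -0.187  0.276]
xyz [45.0, -0.0, -68.0] turn [0.0, -0.576, 0.0] [ 0.446 -0.168  0.273]
xyz [54.0, -0.0, -83.0] turn [0.0, -0.681, 0.0] [ 0.446 -0.151  0.27 ]
xyz [65.0, -0.0, -97.0] turn [0.0, -0.785, 0.0] [ 0.446 -0.134  0.266]
xyz [76.0, 0.0, -112.0] turn [0.0, -0.89, 0.0] [ 0.445 -0.116  0.26 ]
xyz [88.0, -0.0, -126.0] turn [0.0, -0.995, -0.0] [ 0.445 -0.098  0.255]
xyz [99.0, -0.0, -140.0] turn [0.0, -1.1, 0.0] [ 0.445 -0.081  0.25 ]
xyz [113.0, -0.0, -156.0] turn [0.0, -1.222, 0.0] [ 0.444 -0.061  0.243]
xyz [128.0, 0.0, -170.0] turn [0.0, -1.344, 0.0] [ 0.444 -0.043  0.234]
```

>>> step_arm([
  {"xyz": [-4,-1,9],"turn": [0,0,0],"grip": 0},
  {"xyz": [-12,-3,27],"turn": [0,0,0],"grip": 0},
  {"xyz": [-24,-7,55],"turn": [0,0,0],"grip": 0},
  {"xyz": [-40,-12,92],"turn": [0,0,0],"grip": 0},
  {"xyz": [-58,-18,134],"turn": [0,0,0],"grip": 0},
  {"xyz": [-77,-24,177],"turn": [0,0,0],"grip": 0},
  {"xyz": [-96,-30,220],"turn": [0,0,0],"grip": 0},
  {"xyz": [-115,-36,263],"turn": [0,0,0],"grip": 0},
  {"xyz": [-132,-41,303],"turn": [0,0,0],"grip": 0},
  {"xyz": [-147,-46,337],"turn": [0,0,0],"grip": 0},
  {"xyz": [-158,-49,362],"turn": [0,0,0],"grip": 0},
  {"xyz": [-165,-51,377],"turn": [0,0,0],"grip": 0},
])

```text
t: 16.58
tool_pos: [0.449, -0.2431, 0.2904]
orientation: [1.472, 1.495, -0.994]
force: [0.8, 0.4, -1.5]
opening: 0.0155
```

>>> step_arm([
  {"xyz": [-2,-1,6],"turn": [0,0,0],"grip": 0},
  {"xyz": [-2,-1,6],"turn": [0,0,0],"grip": 0},
])

```text
t: 16.82
tool_pos: [0.4487, -0.2475, 0.2902]
orientation: [1.471, 1.496, -0.993]
force: [0.0, 0.3, -2.1]
opening: 0.016
```

Run:
```python
from h import *
o,S=scoop(); s,_=state(); print(s['tool_pos'],s['q'].round(2),'nose',o+S@[.033,0,0],S[:,0]); mshift()
p=camera_params('wrist'); im=read_camera('wrist'); cv2.imwrite('pics/w8.png',im[:,:,::-1])
hsv=cv2.cvtColor(im,cv2.COLOR_RGB2HSV)
for n,lo,hi in (('yel',(22,170,150),(32,255,255)),('coral',(0,170,160),(7,255,255))):
    k,_,st,ce=cv2.connectedComponentsWithStats(cv2.inRange(hsv,lo,hi)); print(n,[(int(a[4]),c.round().tolist()) for a,c in zip(st[1:],ce[1:]) if a[4]>150])
```

```text
[ 0.4487229  -0.24749539  0.29016573] [-0.76  0.08  1.6   0.27  1.73 -0.77] nose [ 0.44652998 -0.11942016  0.18118443] [-0.01562712  0.92719897  0.37424305]
scene shift 0 0 0.841
side shift 0 0 0.998
yel [(1926, [287.0, 126.0]), (162, [274.0, 167.0]), (526, [301.0, 185.0])]
coral [(440, [337.0, 189.0])]
```

Tablets still in the bowl, mortar unmoved. Pour.

>>> step_arm([
  {"xyz": [7,0,-20],"turn": [0,-0.175,0],"grip": 0},
  {"xyz": [20,0,-35],"turn": [0,-0.314,0],"grip": 0},
  {"xyz": [35,0,-51],"turn": [0,-0.454,0],"grip": 0},
  {"xyz": [45,0,-68],"turn": [0,-0.576,0],"grip": 0},
  {"xyz": [54,0,-83],"turn": [0,-0.681,0],"grip": 0},
  {"xyz": [65,0,-97],"turn": [0,-0.785,0],"grip": 0},
  {"xyz": [76,0,-112],"turn": [0,-0.89,0],"grip": 0},
  {"xyz": [88,0,-126],"turn": [0,-0.995,0],"grip": 0},
  {"xyz": [99,0,-140],"turn": [0,-1.1,0],"grip": 0},
  {"xyz": [113,0,-156],"turn": [0,-1.222,0],"grip": 0},
  {"xyz": [128,0,-170],"turn": [0,-1.344,0],"grip": 0},
  {"xyz": [128,0,-170],"turn": [0,-1.344,0],"grip": 0},
])

```text
t: 18.48
tool_pos: [0.4442, -0.0403, 0.2328]
orientation: [0.467, 0.485, -1.499]
force: [-0.0, 0.0, -2.2]
opening: 0.0156
```

>>> step_arm([
  {"xyz": [0,0,0],"turn": [0,0,0],"grip": 0},
  {"xyz": [0,0,0],"turn": [0,0,0],"grip": 0},
  {"xyz": [0,0,0],"turn": [0,0,0],"grip": 0},
  {"xyz": [0,0,0],"turn": [0,0,0],"grip": 0},
])

```text
t: 18.98
tool_pos: [0.4454, -0.0427, 0.2358]
orientation: [0.474, 0.48, -1.502]
force: [0.5, 0.6, -1.3]
opening: 0.0161
```

Run:
```python
from h import *
snap('wrist','w9'); snap('scene','s9'); combo('w9','s9','c9',(120,242,215,465))
o,S=scoop(); s,_=state(); print(s['tool_pos'],s['q'].round(2),'nose',o+S@[.033,0,0],S[:,0],s['force'])
```

```text
(597, 520, 3)
[ 0.44527485 -0.04257501  0.23544772] [ 0.32  0.    1.99 -0.9   1.56  0.51] nose [ 0.44662069 -0.11997589  0.08614168] [-0.00887847  0.57297101 -0.81952755] [-0.52850804 -0.4959771  -2.4124333 ]
```

View pics/c9.png

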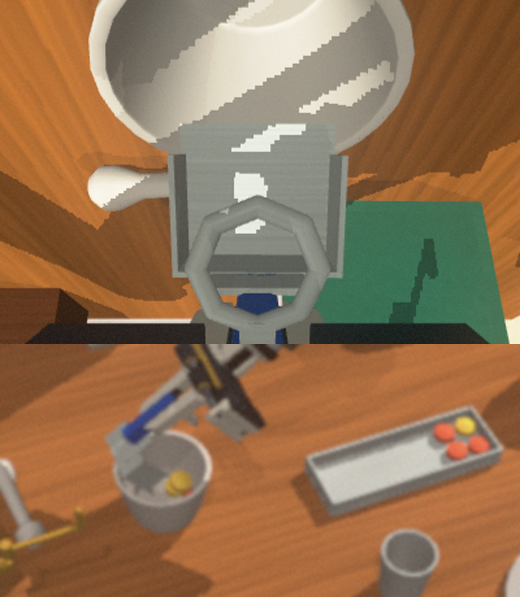

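Bowl empty, tablets in the mortar (scene (178,485) of the crop), four remain at the tray's far end. Return to the tray.

Run:
```python
from h import *
s,R0=state(); print('lift80',(R0.T@[0,0,80]).round(0))
srows([((0,0,0),(.482,.06,.15),91,-20),((0,0,0),(.4950,.175,.12),91.2,-2),((0,0,0),(.4950,.175,.03),91.2,-2),((0,0,0),(.4950,.175,.0065),91.2,-2)])
```

```text
lift80 [-46.   0.  66.]
xyz [-130.7, 38.4, -6.1] turn [-0.001, 0.612, 0.0] tcp [0.482 0.069 0.305]
xyz [-165.1, 53.5, -72.7] turn [-0.005, 0.926, 0.002] tcp [0.496 0.135 0.27 ]
xyz [-113.5, 53.4, -146.5] turn [-0.005, 0.926, 0.002] tcp [0.496 0.135 0.18 ]
xyz [-100.0, 53.4, -165.7] turn [-0.005, 0.926, 0.002] tcp [0.496 0.135 0.157]
```

>>> step_arm([
  {"xyz": [-25,0,35],"turn": [0,0,0],"grip": 0},
  {"xyz": [-50,4,60],"turn": [0,0.1,0],"grip": 0},
  {"xyz": [-75,14,45],"turn": [0,0.25,0],"grip": 0},
  {"xyz": [-105,26,20],"turn": [0,0.43,0],"grip": 0},
  {"xyz": [-130,38,-6],"turn": [0,0.612,0],"grip": 0},
  {"xyz": [-150,45,-40],"turn": [-0.003,0.78,0],"grip": 0},
  {"xyz": [-165,52,-73],"turn": [-0.005,0.926,0.002],"grip": 0},
  {"xyz": [-165,52,-73],"turn": [-0.005,0.926,0.002],"grip": 0},
  {"xyz": [-165,52,-73],"turn": [-0.005,0.926,0.002],"grip": 0},
  {"xyz": [-165,52,-73],"turn": [-0.005,0.926,0.002],"grip": 0},
])

```text
t: 20.32
tool_pos: [0.4943, 0.1354, 0.2703]
orientation: [1.166, 1.193, -1.209]
force: [0.4, -0.6, -2.3]
opening: 0.0158
```

Run:
```python
from h import *
s,R0=state(); o,S=scoop(); print(s['tool_pos'],R0.round(3).tolist(),o,S[:,0])
srows([((0,0,0),(.4940,.175,.03),91.2,-2),((0,0,0),(.4940,.175,.0055),91.2,-2)])
snap('wrist','w10'); snap('side','d10')
```

```text
[0.49428759 0.13538845 0.27034525] [[0.001, 1.0, 0.022], [-0.036, 0.022, -0.999], [-0.999, -0.0, 0.036]] [0.49340118 0.17491646 0.11980373] [-0.02237436  0.99908471 -0.03645731]
xyz [89.8, 0.5, -3.1] turn [0.001, 0.002, -0.0] tcp [0.495 0.135 0.18 ]
xyz [114.3, 0.5, -4.0] turn [0.001, 0.002, -0.0] tcp [0.495 0.135 0.156]
```

>>> step_arm([
  {"xyz": [50,0.6,-2],"turn": [0,0,0],"grip": 0},
  {"xyz": [90,0.6,-3],"turn": [0,0,0],"grip": 0},
  {"xyz": [105,0.6,-4],"turn": [0,0,0],"grip": 0},
  {"xyz": [114.5,0.6,-4],"turn": [0,0,0],"grip": 0},
  {"xyz": [114.2,0.6,-12],"turn": [0,0,0],"grip": 0},
  {"xyz": [113.9,0.6,-22],"turn": [0,0,0],"grip": 0},
  {"xyz": [113.5,0.6,-32],"turn": [0,0,0],"grip": 0},
  {"xyz": [113.2,0.6,-42],"turn": [0,0,0],"grip": 0},
  {"xyz": [112.8,0.6,-52],"turn": [0,0,0],"grip": 0},
  {"xyz": [112.4,0.6,-62],"turn": [0,0,0],"grip": 0},
  {"xyz": [112,0.6,-72],"turn": [0,0,0],"grip": 0},
  {"xyz": [111.7,0.6,-82],"turn": [0,0,0],"grip": 0},
])

```text
t: 21.92
tool_pos: [0.4933, 0.2142, 0.1557]
orientation: [1.167, 1.193, -1.209]
force: [0.5, -2.9, 3.8]
opening: 0.016
```

Run:
```python
from h import *
s,R0=state(); o,S=scoop(); print(s['tool_pos'],s['force'],o,'nose',o+S@[.033,0,0])
```

```text
[0.49327777 0.21423455 0.15565988] [ 0.54051435 -2.87741324  3.80784551] [0.49239663 0.25395144 0.00516805] nose [0.4916687  0.28692295 0.0040063 ]
```

>>> step_arm([
  {"xyz": [-0.2,0,-6],"turn": [0,0,0],"grip": 0},
  {"xyz": [-0.4,0,-12],"turn": [0,0,0],"grip": 0},
  {"xyz": [-0.6,0,-18],"turn": [0,0,0],"grip": 0},
  {"xyz": [-0.8,0,-24],"turn": [0,0,0],"grip": 0},
  {"xyz": [-1.0,0,-30],"turn": [0,0,0],"grip": 0},
  {"xyz": [-1.2,0,-35],"turn": [0,0,0],"grip": 0},
  {"xyz": [-1.4,0,-40],"turn": [0,0,0],"grip": 0},
  {"xyz": [-1.6,0,-45],"turn": [0,0,0],"grip": 0},
  {"xyz": [-1.8,0,-50],"turn": [0,0,0],"grip": 0},
  {"xyz": [-2.0,0,-55],"turn": [0,0,0],"grip": 0},
  {"xyz": [-2.2,0,-60],"turn": [0,0,0],"grip": 0},
  {"xyz": [-2.4,0,-65],"turn": [0,0,0],"grip": 0},
])

```text
t: 23.42
tool_pos: [0.4918, 0.2787, 0.1557]
orientation: [1.167, 1.193, -1.21]
force: [0.2, -4.5, 5.7]
opening: 0.0158
```

>>> step_arm([
  {"xyz": [-0.1,0,-4],"turn": [0,0,0],"grip": 0},
  {"xyz": [-0.2,0,-8],"turn": [0,0,0],"grip": 0},
  {"xyz": [-0.3,0,-12],"turn": [0,0,0],"grip": 0},
  {"xyz": [-0.4,0,-16],"turn": [0,0,0],"grip": 0},
  {"xyz": [-0.5,0,-19],"turn": [0,0,0],"grip": 0},
  {"xyz": [-0.5,0,-19],"turn": [0,0,0],"grip": 0},
])

```text
t: 24.18
tool_pos: [0.4914, 0.2978, 0.1556]
orientation: [1.167, 1.193, -1.209]
force: [0.8, -4.4, 5.7]
opening: 0.0158
```

Run:
```python
from h import *
s,R0=state(); o,S=scoop(); print(s['tool_pos'],s['force'],o,'nose',o+S@[.033,0,0])
snap('wrist','w11'); cv2.imwrite('pics/w11b.png',cv2.resize(cv2.imread('pics/w11.png')[0:260,160:480],None,fx=2,fy=2))
```

```text
[0.49143989 0.29780657 0.15564389] [ 0.8188337  -4.38784434  5.69012406] [0.49055471 0.33753213 0.00515436] nose [0.48982699 0.37050371 0.00399454]
```

View pics/w11b.png

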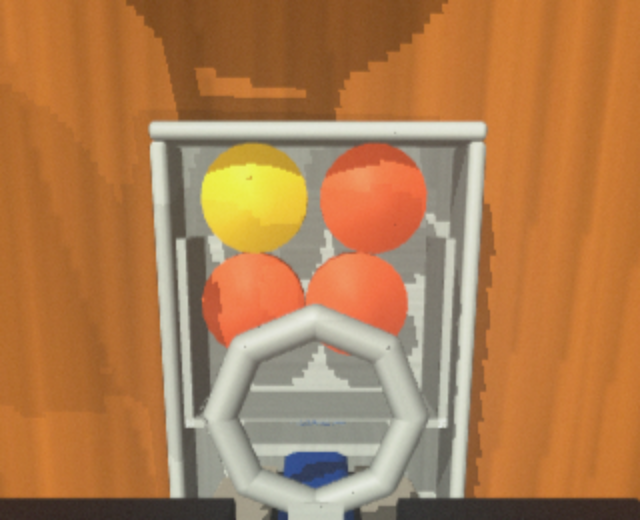

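Nose is about under the centres of the front pair (yellow (254,198), coral (373,198)); wall still ~12 mm ahead, ~10 mm free behind the rear pair. Push 9 mm more.

>>> step_arm([
  {"xyz": [-0.1,0,-3],"turn": [0,0,0],"grip": 0},
  {"xyz": [-0.2,0,-6],"turn": [0,0,0],"grip": 0},
  {"xyz": [-0.3,0,-9],"turn": [0,0,0],"grip": 0},
  {"xyz": [-0.3,0,-9],"turn": [0,0,0],"grip": 0},
])

```text
t: 24.72
tool_pos: [0.4913, 0.3068, 0.1557]
orientation: [1.167, 1.193, -1.209]
force: [-0.4, -4.6, 6.1]
opening: 0.0158
```

Run:
```python
from h import *
s,R0=state(); o,S=scoop(); print(s['tool_pos'],s['force'],'nose',o+S@[.033,0,0]); im,_=snap('wrist','w12')
hsv=cv2.cvtColor(im,cv2.COLOR_RGB2HSV)
for n,lo,hi in (('yel',(22,150,100),(32,255,255)),('coral',(0,150,100),(7,255,255))):
    k,_,st,ce=cv2.connectedComponentsWithStats(cv2.inRange(hsv,lo,hi)); print(n,[((a[:4]*1-[160,0,0,0])*2).tolist() for a in st[1:] if a[4]>150])
bk=(-.033,0,0); b=o+S@np.array(bk); up=np.array([0,0,1.]); b[2]=.006; d=np.array([-.021,1,0])
srows([(bk,b-.002*d,91.2,6),(bk,b-.006*d,91.2,13),(bk,b-.012*d+.002*up,91.2,20),(bk,b-.015*d+.006*up,91.2,22),(bk,b-.02*d+.02*up,91.2,22),(bk,b-.02*d+.14*up,91.2,22)])
```

```text
[0.49126547 0.30678112 0.15565711] [-0.43193283 -4.56011566  6.09808991] nose [0.48966601 0.37948304 0.00400992]
yel [[202, 176, 106, 106]]
coral [[334, 178, 92, 120], [204, 296, 22, 72], [368, 298, 38, 48], [252, 348, 50, 36], [310, 350, 66, 34]]
xyz [3.5, -0.0, 22.6] turn [0.001, 0.14, 0.0] tcp [0.492 0.284 0.153]
xyz [8.7, -0.0, 44.1] turn [0.001, 0.262, 0.0] tcp [0.492 0.262 0.148]
xyz [14.1, -0.1, 67.0] turn [0.001, 0.384, 0.0] tcp [0.493 0.239 0.144]
xyz [12.6, -0.1, 74.7] turn [0.001, 0.419, 0.0] tcp [0.493 0.232 0.146]
xyz [-1.2, -0.1, 80.2] turn [0.001, 0.419, 0.0] tcp [0.493 0.227 0.16 ]
xyz [-121.1, -0.1, 84.4] turn [0.001, 0.419, 0.0] tcp [0.493 0.227 0.28 ]
```

Front pair's centres are now ~9 mm inside the nose. Tip back and lift.

>>> step_arm([
  {"xyz": [0.5,0,11],"turn": [0,0.07,0],"grip": 0},
  {"xyz": [3,0,22.6],"turn": [0,0.14,0],"grip": 0},
  {"xyz": [5.5,0,33],"turn": [0,0.2,0],"grip": 0},
  {"xyz": [8,0,44],"turn": [0,0.262,0],"grip": 0},
  {"xyz": [11,0,55],"turn": [0,0.322,0],"grip": 0},
  {"xyz": [13.5,0,67],"turn": [0,0.384,0],"grip": 0},
  {"xyz": [12.5,0,75],"turn": [0,0.419,0],"grip": 0},
  {"xyz": [5,0,78],"turn": [0,0.419,0],"grip": 0},
  {"xyz": [-5,0,80],"turn": [0,0.419,0],"grip": 0},
  {"xyz": [-35,0,81],"turn": [0,0.419,0],"grip": 0},
  {"xyz": [-80,0,83],"turn": [0,0.419,0],"grip": 0},
  {"xyz": [-121,0,84],"turn": [0,0.419,0],"grip": 0},
])

```text
t: 26.28
tool_pos: [0.4927, 0.2277, 0.2816]
orientation: [1.466, 1.499, -0.989]
force: [1.5, -0.1, -2.0]
opening: 0.0158
```

```bash
python3 - <<'E'
from h import *
s,R0=state(); print(s['tool_pos'],s['opening']); im,p=snap('wrist','w13')
for nm in ('w13',):
  hsv=cv2.cvtColor(im,cv2.COLOR_RGB2HSV)
  for n,lo,hi in (('yel',(22,150,100),(32,255,255)),('coral',(0,150,100),(7,255,255))):
    k,_,st,ce=cv2.connectedComponentsWithStats(cv2.inRange(hsv,lo,hi)); print(n,[a.tolist() for a in st[1:] if a[4]>100])
im,p=snap('scene','s13'); hsv=cv2.cvtColor(im,cv2.COLOR_RGB2HSV)
for n,lo,hi in (('yel',(22,150,100),(32,255,255)),('coral',(0,170,100),(6,255,255))):
    k,_,st,ce=cv2.connectedComponentsWithStats(cv2.inRange(hsv,lo,hi)[120:260,250:480]); print(n,[(a+[250,120,0,0,0]).tolist() for a in st[1:] if a[4]>8])
mshift()
E
python3 pour.py .4455 -.090
```

```text
[0.49268216 0.22767813 0.28157818] 0.01582394777466907
yel [[262, 98, 52, 52, 2023]]
coral [[323, 110, 51, 46, 1010], [262, 159, 13, 31, 212], [283, 173, 31, 27, 454], [313, 176, 38, 24, 605]]
yel []
coral [[444, 128, 5, 5, 15], [433, 133, 6, 5, 20]]
scene shift 0 0 0.958
side shift -40 -45 0.5
A
xyz [-185.7, -56.3, 436.7] turn [0.006, 0.0, 0.0] tcp [ 0.448 -0.248  0.289]
B: rel. to the end of A
xyz [7.0, -0.0, -20.0] turn [0.0, -0.175, 0.0] [ 0.447 -0.227  0.29 ]
xyz [20.0, 0.0, -35.0] turn [0.0, -0.314, 0.0] [ 0.447 -0.208  0.283]
xyz [35.0, 0.0, -51.0] turn [0.0, -0.454, 0.0] [ 0.447 -0.187  0.276]
xyz [45.0, -0.0, -68.0] turn [0.0, -0.576, 0.0] [ 0.446 -0.168  0.273]
xyz [54.0, -0.0, -83.0] turn [0.0, -0.681, 0.0] [ 0.446 -0.151  0.27 ]
xyz [65.0, -0.0, -97.0] turn [0.0, -0.785, 0.0] [ 0.446 -0.134  0.266]
xyz [76.0, 0.0, -112.0] turn [0.0, -0.89, 0.0] [ 0.445 -0.116  0.26 ]
xyz [88.0, -0.0, -126.0] turn [0.0, -0.995, -0.0] [ 0.445 -0.098  0.255]
xyz [99.0, -0.0, -140.0] turn [0.0, -1.1, 0.0] [ 0.445 -0.081  0.25 ]
xyz [113.0, -0.0, -156.0] turn [0.0, -1.222, 0.0] [ 0.444 -0.061  0.243]
xyz [128.0, 0.0, -170.0] turn [0.0, -1.344, 0.0] [ 0.444 -0.043  0.234]
```

Four tablets on board and none left in the tray by colour. Carry to the mortar.

>>> step_arm([
  {"xyz": [-4,-1,9],"turn": [0,0,0],"grip": 0},
  {"xyz": [-12,-3,27],"turn": [0,0,0],"grip": 0},
  {"xyz": [-23,-7,55],"turn": [0,0,0],"grip": 0},
  {"xyz": [-39,-12,92],"turn": [0,0,0],"grip": 0},
  {"xyz": [-58,-17,136],"turn": [0,0,0],"grip": 0},
  {"xyz": [-78,-23,183],"turn": [0,0,0],"grip": 0},
  {"xyz": [-98,-29,230],"turn": [0,0,0],"grip": 0},
  {"xyz": [-118,-35,277],"turn": [0,0,0],"grip": 0},
  {"xyz": [-138,-41,323],"turn": [0,0,0],"grip": 0},
  {"xyz": [-156,-47,366],"turn": [0,0,0],"grip": 0},
  {"xyz": [-170,-51,400],"turn": [0,0,0],"grip": 0},
  {"xyz": [-180,-54,423],"turn": [0,0,0],"grip": 0},
])

```text
t: 27.98
tool_pos: [0.448, -0.2352, 0.2859]
orientation: [1.469, 1.502, -0.991]
force: [0.7, -0.7, -2.5]
opening: 0.0159
```

>>> step_arm([
  {"xyz": [-4,-1,9],"turn": [0,0,0],"grip": 0},
  {"xyz": [-6,-2,14],"turn": [0,0,0],"grip": 0},
  {"xyz": [-6,-2,14],"turn": [0,0,0],"grip": 0},
])

```text
t: 28.35
tool_pos: [0.4475, -0.2483, 0.2878]
orientation: [1.466, 1.501, -0.989]
force: [-0.1, -0.3, -3.4]
opening: 0.0159
```

Run:
```python
from h import *
o,S=scoop(); print('nose',o+S@[.033,0,0]); mshift()
im,p=snap('wrist','w14'); hsv=cv2.cvtColor(im,cv2.COLOR_RGB2HSV)
for n,lo,hi in (('yel',(22,150,100),(32,255,255)),('coral',(0,150,100),(7,255,255))):
    k,_,st,ce=cv2.connectedComponentsWithStats(cv2.inRange(hsv,lo,hi)); print(n,[a.tolist() for a in st[1:] if a[4]>100])
```

```text
nose [ 0.44447393 -0.12017854  0.17895311]
scene shift 0 0 0.839
side shift 0 0 0.998
yel [[260, 98, 52, 52, 1994], [531, 324, 9, 61, 177]]
coral [[319, 109, 48, 43, 993], [264, 158, 11, 30, 175], [283, 172, 31, 28, 501], [317, 177, 35, 23, 516]]
```

>>> step_arm([
  {"xyz": [6,0,-20],"turn": [0,-0.175,0],"grip": 0},
  {"xyz": [19,0,-35],"turn": [0,-0.314,0],"grip": 0},
  {"xyz": [34,0,-51],"turn": [0,-0.454,0],"grip": 0},
  {"xyz": [44,0,-68],"turn": [0,-0.576,0],"grip": 0},
  {"xyz": [53,0,-83],"turn": [0,-0.681,0],"grip": 0},
  {"xyz": [64,0,-97],"turn": [0,-0.785,0],"grip": 0},
  {"xyz": [75,0,-112],"turn": [0,-0.89,0],"grip": 0},
  {"xyz": [87,0,-126],"turn": [0,-0.995,0],"grip": 0},
  {"xyz": [98,0,-140],"turn": [0,-1.1,0],"grip": 0},
  {"xyz": [112,0,-156],"turn": [0,-1.222,0],"grip": 0},
  {"xyz": [127,0,-170],"turn": [0,-1.344,0],"grip": 0},
  {"xyz": [127,0,-170],"turn": [0,-1.344,0],"grip": 0},
])

```text
t: 30.0
tool_pos: [0.4418, -0.0419, 0.2316]
orientation: [0.466, 0.487, -1.494]
force: [-0.4, -0.4, -1.3]
opening: 0.0163
```

>>> step_arm([
  {"xyz": [0,0,0],"turn": [0,0,0],"grip": 0},
  {"xyz": [0,0,0],"turn": [0,0,0],"grip": 0},
  {"xyz": [0,0,0],"turn": [0,0,0],"grip": 0},
  {"xyz": [0,0,0],"turn": [0,0,0],"grip": 0},
  {"xyz": [-25,0,35],"turn": [0,0,0],"grip": 0},
  {"xyz": [-50,0,70],"turn": [0,0,0],"grip": 0},
  {"xyz": [-70,0,95],"turn": [0,0.1,0],"grip": 0},
  {"xyz": [-70,0,95],"turn": [0,0.1,0],"grip": 0},
])

```text
t: 31.0
tool_pos: [0.444, -0.0412, 0.3561]
orientation: [0.556, 0.556, -1.475]
force: [0.3, -0.2, -2.0]
opening: 0.0157
```

Run:
```python
from h import *
snap('wrist','w15'); snap('scene','s15'); combo('w15','s15','c15',(120,262,205,465)); mshift()
o,S=scoop(); s,R0=state(); print(s['tool_pos'],s['q'].round(2),o,S[:,0])
```

```text
(600, 497, 3)
scene shift 0 0 0.882
side shift 0 0 0.984
[ 0.44208875 -0.04117441  0.34995036] [ 0.28 -0.18  1.9  -0.83  1.68  0.28] [ 0.44342562 -0.12489281  0.21874273] [-0.01702456  0.65124604 -0.75867566]
```

View pics/c15.png

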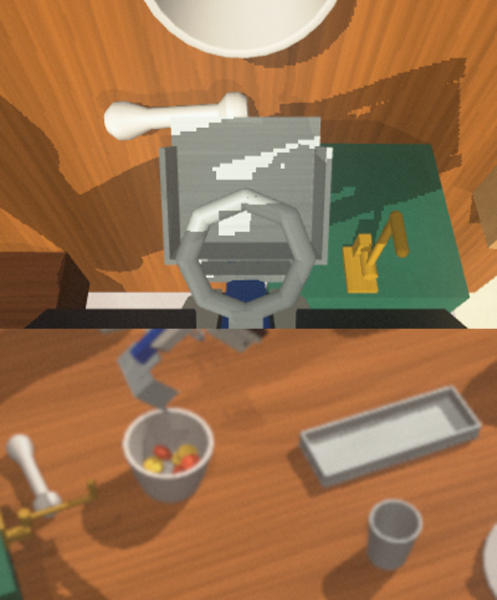

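Tray empty, yellow and coral tablets in the mortar, scoop empty, hook still out. Since the bowl sits under the ring, I'll slide in horizontally (pin between bowl and ring) and then lower.

Run:
```python
from h import *
o,S=scoop(); p=camera_params('wrist'); print('eye px',proj(p,[o+S@[-.010,0,.108],o+S@[.033,0,0]]))
e=(-.010,0,.108)
srows([(e,(.45,-.165,.31),70,-10),(e,(.455,-.20,.27),35,0),(e,(.470,-.228,.233),0,0)])
```

```text
eye px [[318.65232787 202.62459686]
 [318.11861947  93.73313608]]
xyz [109.2, -4.7, 102.3] turn [0.33, 0.679, -0.184] tcp [ 0.441 -0.191  0.356]
xyz [160.9, -19.5, 86.7] turn [0.92, 0.791, -0.419] tcp [ 0.426 -0.22   0.311]
xyz [191.1, -10.9, 63.9] turn [1.486, 0.67, -0.679] tcp [ 0.435 -0.228  0.274]
```

>>> step_arm([
  {"xyz": [30,-1,35],"turn": [0.08,0.17,-0.046],"grip": 0},
  {"xyz": [55,-2,55],"turn": [0.16,0.34,-0.092],"grip": 0},
  {"xyz": [85,-4,80],"turn": [0.25,0.51,-0.138],"grip": 0},
  {"xyz": [109,-5,102],"turn": [0.33,0.679,-0.184],"grip": 0},
  {"xyz": [124,-9,98],"turn": [0.48,0.71,-0.24],"grip": 0},
  {"xyz": [140,-13,93],"turn": [0.64,0.74,-0.31],"grip": 0},
  {"xyz": [161,-19,87],"turn": [0.92,0.79,-0.42],"grip": 0},
  {"xyz": [165,-17,80],"turn": [1.1,0.76,-0.5],"grip": 0},
  {"xyz": [170,-14,75],"turn": [1.3,0.72,-0.6],"grip": 0},
  {"xyz": [175,-11,70],"turn": [1.486,0.67,-0.679],"grip": 0},
  {"xyz": [191,-11,64],"turn": [1.486,0.67,-0.679],"grip": 0},
  {"xyz": [191,-11,64],"turn": [1.486,0.67,-0.679],"grip": 0},
])

```text
t: 32.7
tool_pos: [0.4343, -0.227, 0.2722]
orientation: [-2.216, -0.005, 2.223]
force: [0.3, -0.1, -2.7]
opening: 0.016
```

>>> step_arm([
  {"xyz": [0,0,0],"turn": [0,0,0],"grip": 0},
  {"xyz": [0,0,0],"turn": [0,0,0],"grip": 0},
])

```text
t: 32.95
tool_pos: [0.436, -0.2275, 0.276]
orientation: [2.224, 0.004, -2.217]
force: [-0.6, 0.8, -1.4]
opening: 0.0156
```

Run:
```python
from h import *
o,S=scoop(); e=(-.010,0,.108); s,_=state(); print(s['tool_pos'],s['q'].round(2),S.round(3).tolist(),'eye',o+S@np.array(e))
srows([(e,(.470,-.228,.233),0,0),(e,(.530,-.228,.233),0,0),(e,(.566,-.228,.233),0,0),(e,(.566,-.228,.186),0,0)])
snap('wrist','w16'); p=camera_params('wrist'); print(proj(p,[(.566,-.228,.215),o+S@np.array(e)]))
```

```text
[ 0.43595151 -0.22751116  0.27597432] [-0.59 -0.15  1.82  0.    1.47  0.98] [[1.0, -0.002, -0.003], [0.002, 1.0, -0.001], [0.003, 0.001, 1.0]] eye [ 0.47108418 -0.22738712  0.23508813]
xyz [2.0, 0.5, 1.0] turn [0.002, -0.003, 0.001] tcp [ 0.435 -0.228  0.274]
xyz [2.2, 0.6, -59.0] turn [0.002, -0.003, 0.001] tcp [ 0.495 -0.228  0.274]
xyz [2.3, 0.7, -95.0] turn [0.002, -0.003, 0.001] tcp [ 0.531 -0.228  0.274]
xyz [49.3, 0.8, -94.9] turn [0.002, -0.003, 0.001] tcp [ 0.531 -0.228  0.227]
[[323.29542114 -76.68809134]
 [320.79860463 201.24818043]]
```

>>> step_arm([
  {"xyz": [2,0.6,-10],"turn": [0,0,0],"grip": 0},
  {"xyz": [2,0.6,-20],"turn": [0,0,0],"grip": 0},
  {"xyz": [2,0.6,-30],"turn": [0,0,0],"grip": 0},
  {"xyz": [2,0.6,-40],"turn": [0,0,0],"grip": 0},
  {"xyz": [2,0.6,-50],"turn": [0,0,0],"grip": 0},
  {"xyz": [2,0.6,-60],"turn": [0,0,0],"grip": 0},
  {"xyz": [2,0.6,-70],"turn": [0,0,0],"grip": 0},
  {"xyz": [2,0.6,-80],"turn": [0,0,0],"grip": 0},
  {"xyz": [2,0.6,-88],"turn": [0,0,0],"grip": 0},
  {"xyz": [2,0.6,-95],"turn": [0,0,0],"grip": 0},
  {"xyz": [2,0.6,-95],"turn": [0,0,0],"grip": 0},
])

```text
t: 34.38
tool_pos: [0.5312, -0.2282, 0.274]
orientation: [-2.225, -0.002, 2.218]
force: [-0.9, -0.2, -1.7]
opening: 0.0161
```

Run:
```python
from h import *
o,S=scoop(); e=(-.010,0,.108); s,_=state(); print(s['tool_pos'],s['force'],'eye',o+S@np.array(e))
snap('wrist','w17'); p=camera_params('wrist'); print(proj(p,[(.566,-.228,.215),o+S@np.array(e)])); snap('side','d17')
a=cv2.resize(cv2.imread('pics/w17.png')[60:300,200:440],None,fx=1.6,fy=1.6); b=cv2.resize(cv2.imread('pics/d17.png')[90:190,270:370],(384,384)); cv2.imwrite('pics/c17.png',np.hstack([a,b]))
```

```text
[ 0.53121706 -0.22817273  0.27395053] [-0.94135652 -0.21258206 -1.74378173] eye [ 0.56634742 -0.22810649  0.23306222]
[[320.29774805 190.79777475]
 [320.89128017 200.3547339 ]]
```

View pics/c17.png

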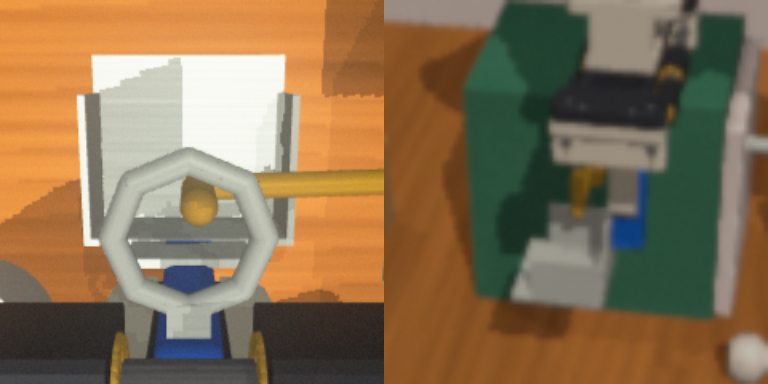

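Pin top at wrist pixel (324,189) lies inside the ring (centre (318,205), which sits higher), 1–2 mm off the predicted place. Lower.

>>> step_arm([
  {"xyz": [8,0,0],"turn": [0,0,0],"grip": 0},
  {"xyz": [16,0,0],"turn": [0,0,0],"grip": 0},
  {"xyz": [24,0,0],"turn": [0,0,0],"grip": 0},
  {"xyz": [32,0,0],"turn": [0,0,0],"grip": 0},
  {"xyz": [40,0,0],"turn": [0,0,0],"grip": 0},
  {"xyz": [44,0,0],"turn": [0,0,0],"grip": 0},
  {"xyz": [46,0,0],"turn": [0,0,0],"grip": 0},
  {"xyz": [46,0,0],"turn": [0,0,0],"grip": 0},
])

```text
t: 35.48
tool_pos: [0.5311, -0.2282, 0.2281]
orientation: [-2.225, -0.002, 2.217]
force: [-0.0, 0.4, -1.2]
opening: 0.0158
```

Run:
```python
from h import *
o,S=scoop(); e=(-.010,0,.108); s,_=state(); print(s['tool_pos'],s['force'],s['wrist_torque'],'eye',o+S@np.array(e))
```

```text
[ 0.53106539 -0.22818785  0.22808087] [-0.02660891  0.39679157 -1.18348821] [ 0.03499755  0.01664462 -0.01961542] eye [ 0.56620406 -0.22813369  0.18719969]
```

>>> step_arm([
  {"xyz": [1,0,0],"turn": [0,0,0],"grip": 0},
  {"xyz": [1,0,0],"turn": [0,0,0],"grip": 20},
  {"xyz": [1,0,0],"turn": [0,0,0],"grip": 26},
  {"xyz": [1,0,0],"turn": [0,0,0],"grip": 40},
  {"xyz": [1,0,0],"turn": [0,0,0],"grip": 60},
  {"xyz": [1,0,0],"turn": [0,0,0],"grip": 60},
  {"xyz": [1,0,0],"turn": [0,0,0],"grip": 60},
  {"xyz": [1,0,0],"turn": [0,0,0],"grip": 60},
])

```text
t: 36.48
tool_pos: [0.531, -0.2282, 0.227]
orientation: [-2.225, -0.001, 2.217]
force: [0.1, 0.0, 0.3]
opening: 0.0599
```

>>> step_arm([
  {"xyz": [-20,0,0],"turn": [0,0,0],"grip": 60},
  {"xyz": [-50,0,0],"turn": [0,0,0],"grip": 60},
  {"xyz": [-90,0,0],"turn": [0,0,0],"grip": 60},
  {"xyz": [-130,0,20],"turn": [0,0,0],"grip": 60},
  {"xyz": [-150,0,60],"turn": [0,0,0],"grip": 60},
  {"xyz": [-150,0,110],"turn": [0,0,0],"grip": 60},
  {"xyz": [-150,0,110],"turn": [0,0,0],"grip": 60},
  {"xyz": [-150,0,110],"turn": [0,0,0],"grip": 60},
  {"xyz": [-150,0,110],"turn": [0,0,0],"grip": 60},
  {"xyz": [-150,0,110],"turn": [0,0,0],"grip": 60},
  {"xyz": [-150,0,110],"turn": [0,0,0],"grip": 60},
  {"xyz": [-150,0,110],"turn": [0,0,0],"grip": 60},
])

```text
t: 37.98
tool_pos: [0.4207, -0.2283, 0.3764]
orientation: [-2.224, -0.002, 2.218]
force: [-0.2, 0.1, 0.5]
opening: 0.0599
```

Run:
```python
from h import *
s,_=state(); print(s['tool_pos'],s['force'],s['opening'],s['t'])
snap('scene','sF'); snap('side','dF'); snap('wrist','wF'); mshift()
S=camera_params('scene'); print(proj(S,[(.566,-.228,.215),(.566,-.228,.187)]))
f=lambda n,a,b,c,d,w:cv2.resize(cv2.imread(f'pics/{n}.png')[a:b,c:d],(w,(b-a)*w//(d-c)),interpolation=cv2.INTER_CUBIC)
t=np.hstack([f('sF',140,280,160,330,400),f('dF',100,260,230,400,400)[:329]]) if True else 0
w=f('wF',0,270,80,560,480); W=np.zeros((w.shape[0],800,3),np.uint8); W[:,:480]=w; g=f('sF',130,250,350,470,320)[:w.shape[0]]; W[:g.shape[0],480:]=g
cv2.imwrite('pics/cF.png',np.vstack([t,W])[:600]);
```

```text
[ 0.4207209  -0.2283045   0.37643976] [-0.16582077  0.06334679  0.53230379] 0.0599068934402944 37.975
scene shift 0 0 0.894
side shift 0 0 0.984
[[253.0558641  198.46737533]
 [254.30400499 205.30523111]]
```

View pics/cF.png

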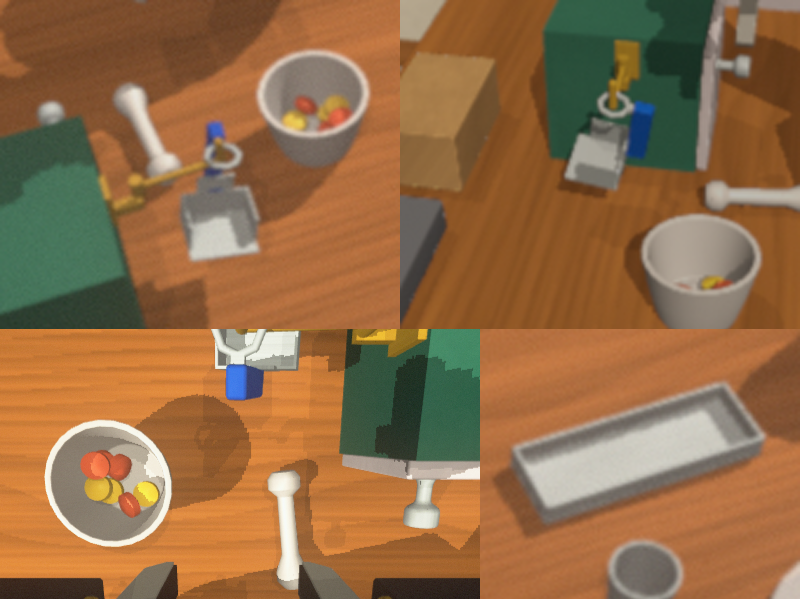

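Run:
```python
from h import *
for n in ('wF','sF','dF'):
    hsv=cv2.cvtColor(cv2.imread(f'pics/{n}.png'),cv2.COLOR_BGR2HSV)
    for c,lo,hi in (('yel',(22,140,90),(32,255,255)),('coral',(0,165,90),(6,255,255))):
        k,_,st,ce=cv2.connectedComponentsWithStats(cv2.inRange(hsv,lo,hi)); print(n,c,[(int(a[4]),*e.round().astype(int).tolist()) for a,e in zip(st[1:],ce[1:]) if a[4]>12])
```

```text
wF yel [(50, 502, 4), (101, 457, 7), (574, 183, 161), (441, 226, 164)]
wF coral []
sF yel [(31, 285, 191)]
sF coral [(20, 304, 189)]
dF yel [(13, 322, 120), (15, 331, 126), (22, 361, 220)]
dF coral []
```

Run:
```python
from h import *
pts={'wF':[(176,134),(198,137),(210,174)],'dF':[(334,115)],'sF':[(290,184),(304,189),(283,192)]}
for n,P in pts.items():
    hsv=cv2.cvtColor(cv2.imread(f'pics/{n}.png'),cv2.COLOR_BGR2HSV); print(n,[hsv[v,u].tolist() for u,v in P])
    k,_,st,ce=cv2.connectedComponentsWithStats(cv2.inRange(hsv,(0,150,60),(8,255,255))|cv2.inRange(hsv,(175,150,60),(180,255,255))); print([(a[:5].tolist()) for a,e in zip(st[1:],ce[1:]) if a[4]>25])
```

```text
wF [[8, 177, 248], [6, 177, 208], [10, 165, 241]]
[[160, 121, 51, 30, 1040], [199, 163, 21, 25, 348]]
dF [[74, 121, 95]]
[]
sF [[7, 167, 195], [7, 170, 232], [22, 165, 233]]
[[286, 182, 8, 6, 37], [297, 186, 12, 9, 50]]
```

Run:
```python
from h import *
hsv=cv2.cvtColor(cv2.imread('pics/wF.png'),cv2.COLOR_BGR2HSV).astype(int)
for v in range(116,196,3):
    r=''
    for u in range(154,246,2):
        h,s,V=hsv[v,u]
        r+=('.' if s<120 else ('C' if V>230 else 'c' if V>190 else '-') if h<=13 else ('Y' if V>215 else 'y'))
    print(v,r)
```

```text
116 ..........................................y-yy
119 ...........................................y--
122 ............-----...........................-y
125 ......ccccccCC--cc-...--.....................-
128 .....ccccccCCCCc-c-cc------...................
131 ....ccccccCCCCcCc-ccccccc----.................
134 ...cccccCCCCCCCCcc-cccccc----.................
137 ...-cccccCCCCCCCCc-cccccc----.................
140 ....cccccCCCCCCCCcccccccc---..................
143 .....ccccCCCCCCCC-ccccccc---..................
146 ......cccccCCCCC-.-cccc----...................
149 .......yccccccyyyyyy-----.....................
152 ......yyyyyyYYYYYyyYYyy............yy.........
155 ......yyyyYYYYYYYYyyYYYy........YYYYYYYYy.....
158 .....yyyyYYYYYYYYYyyYYYyy......yYYYYYYYYYy....
161 ......yyYYYYYYYYYYyyYYYYy.....yyyYYYYYYYYYy...
164 ......yyYYYYYYYYYyyyYYYYy----.yYYYYYYYYYYYy...
167 .......yYYYYYYYYyyyYYYy-c-c--cyYYYYYYYYYYYy...
170 .........yYYYYyyyyyYYYy-ccCcccccYYYYYYYYYY....
173 ...............yyYYYY..-cccCcccccYYYYYYYY.....
176 .......................--ccccccccyYYYYY.......
179 ........................-cccccccc.............
182 .........................-ccccc--.............
185 ..........................--ccc-..............
188 .............................-................
191 .............................................y
194 ............................................yy
```

>>> step_arm([
  {"xyz": [0,-40,0],"turn": [0,0,0],"grip": 60},
  {"xyz": [0,-80,10],"turn": [0,0,0],"grip": 60},
  {"xyz": [0,-130,20],"turn": [0,0,0],"grip": 60},
  {"xyz": [0,-130,20],"turn": [0,0,0],"grip": 60},
  {"xyz": [0,-130,20],"turn": [0,0,0],"grip": 60},
])

```text
t: 38.85
tool_pos: [0.4006, -0.0985, 0.3769]
orientation: [2.225, 0.002, -2.217]
force: [-0.2, 0.2, -0.2]
opening: 0.0603
```

Run:
```python
from h import *
im,p=snap('wrist','wG'); c=proj(p,[(.4455,-.09,.02)])[0].round().astype(int); print(c, telemetry.read_state()['tool_pos'])
hsv=cv2.cvtColor(im,cv2.COLOR_RGB2HSV).astype(int)
for v in range(c[1]-45,c[1]+50,3):
    if not 0<=v<400: continue
    r=''
    for u in range(c[0]-50,c[0]+52,2):
        h,s,V=hsv[v,u]
        r+=('.' if s<120 else ('C' if V>225 else 'c' if V>180 else '-') if h<=13 else ('Y' if V>215 else 'y'))
    print(v,r)
```

```text
[312 132] [ 0.40063867 -0.09894851  0.37681351]
87 cycc............................................---
90 yyc...............................................y
93 y..................................................
96 ...................................................
99 ...................................................
102 ...................................................
105 ...........--ccc-..................................
108 .........-cccccCCcc-...--..........................
111 ........cccccccCCCcc.c------.......................
114 .......-ccccccCCCcccccccc---.......................
117 .......ccccccCCCCCcccccccc--.......................
120 .......ccccccCCCCCcccccccc--.......................
123 ........cccccCCCCCCccccccc--.......................
126 ........ccccccCCCCCccccccc-........................
129 ..........ccccccCCc-------.........................
132 ........yyyyycccyy..-----..........................
135 .......yyyyyyyyyyyyyy..............................
138 .......yyyyyyyyyyyyyyy.........yYYYYYYy............
141 ......yyyyyyyyyyyyyyyyy.......yyYYYYYYYY...........
144 .......yyyyyyyyYyyyyyyy......yyyYYYYYYYYY..........
147 .......yyyyyyyyYyyyyyyy..---.yyyyYYYYYYYY..........
150 ........yyyyyyyYYyyyyyy---c---cyyyyYYYYYY..........
153 ..........yyyyyyyyyyyy---ccCc-ccyyyYYYYYY..........
156 .............yyyyyyy.----cccCccccyyyyyyY...........
159 .....................----ccccccccyyyyyy............
162 ......................----cccccc-..................
165 .......................---ccccc--..................
168 ........................----ccc-...................
171 ..........................----.....................
174 -..................................................
177 y-................................................y
180 yyy..............................................cy
```

The top-left coral tablet shows about 114 px of disparity against 105 px for the yellow one on the floor. It sits one tablet higher, so the unseen seventh must be under it. There are no strays in any view, so I'm handing in.

Run:
```python
from h import *
mshift(); print(robot.close_job())
```

```text
scene shift 0 0 0.898
side shift 0 0 0.984
the job is handed in; nothing more can be done
None
```

The job is handed in at about 39 s of the 192 s. As far as my last checks show, all seven tablets are in the mortar and the scoop hangs free on the unfolded hook. No verdict was reported.

**What I did**
- I pinched the hook's pin and swung it out until it was about straight out from the cabinet.
- I scooped the tablets in two loads, three and then four, with the fingers kept on the handle well above the tray, and tipped both into the mortar.
- I slid the scoop in sideways so the pin passed between bowl and ring, lowered the ring over the pin, let go and backed away.

**What the last checks showed**
- **Tray and table:** the tray is empty and no tablet colours appear anywhere else.
- **Mortar and cup:** both are standing, and the mortar had not moved in either fixed camera.
- **Scoop:** the ring is round the pin, the scoop is clear of the table, and the gripper reads no load.

**Uncertain:** only six tablets are visible in the mortar. I infer the seventh lies under a coral one that sits about one tablet higher than the rest. All four tablets of the second load were in the bowl on arrival, and it was empty after the pour.

**Disagreed:** the two fixed cameras put the mortar 4 to 9 mm apart, so I poured at a point between them. The tray's centreline was also about 5 mm from my first estimate, and I corrected it from the wrist camera before lowering the scoop.

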